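Pack a matched set of turned feet and cam-lock the case

TASK

One turned foot already stands in the packing case: stand every loose foot of the same wood upright in the case with it, one to a compartment, keep the feet of the other wood out of the case, and leave the tin, the plane and the brush where they are. Slide the lid shut against its seal, pull the blue catch out of the cam disc, turn the disc by its red wing a full half turn clockwise so that its hook draws the lid's bolt in tight, and push the catch fully home into the notch again.

Things in the scene. Friction and masses are not known exactly. Their poses are not given: they have to be found in the camera images.
- case: wooden case, fixed. Origin on the bench under the box's centre; x from latch end to tail end, z up. Box 178 x 258 mm (x, y), inside 154 x 234; floor 18.5 mm up; sides and lid runners 90.5 mm high at y = -123, 123, x = -89 to 205. Dividers 14 mm high make 74 mm square compartments: five for feet at (-40, -80), (-40, 0), (-40, 80), (40, -80), (40, 80) mm; at (40, 0) a fittings tray 42 mm high
- lid (a joint): plywood lid sliding in the runners, 78 to 87 mm up; m: 0 = drawn tight, opens along the case's +x to 0.175; starts near 0.165. Friction 2 N. Meets the rubber seal at 0.006; beyond it the seal pushes back 1.5 N per mm, so let go it rests near 0.005. Its 12 mm strap reaches 39 mm ahead at y = 0 with an upright brass bolt, top 98 mm up; the hook catches it if the lid is at 0.009 or less
- lid_handle (a point): centre of the dark wooden handle bar on the lid's latch end: 90 mm along the case's y, 14 mm thick along x, 28 mm high (87 to 115 mm above the bench; this point 104 mm above it)
- cam (a joint): yellow cam lock disc with a curved hook and a red wing on top; rad: 0 = parked, mouth to the lid, pi = locked (stops at both). Grows clockwise seen from above. The hook sweeps within 48 mm of the axis, 88 to 101 mm above the bench. Turning takes about 0.3 N m; it stays where left. Cannot turn while the catch is in one of its two notches (at 0 and pi, play 0.1 rad)
- cam_grip (a point): centre of the red wing grip, on the cam's axis (case frame -153, 0 mm), 111.5 mm above the bench. The wing is a bar 58 mm long, 10 mm thick and 22 mm high (100 to 122 mm above the bench); it lies along the case's x at 0 and again at pi, and turns with the cam
- catch (a joint): blue sliding catch beside the cam; value in m: 0 = tongue in the disc's notch, grows as it is slid outwards along the case's +y, 0.016 at the stop; the disc is free above 0.012. Friction 1.5 N; it stays where it is left
- catch_grip (a point): middle of the blue catch's thumb block, 80 mm above the bench: 24 mm wide along the case's x, 16 mm along y, 63.5 to 89.5 mm above the bench. It slides on the latch block's steel plate, which lies 63 mm above the bench at case x = -207 to -103 mm; a seal holder 90 mm high stands at x = -99 mm
- beech_set: turned furniture foot of pale beech: round body 48 mm across, 34 mm high, with an upright round tenon 22 mm across, 20 mm high on top; 54 mm in all, 70 g. Stands in one of the compartments at the start, if this is a beech case. Origin at the centre of its underside, z up through the tenon. Exactly one of beech_set and walnut_set is present.
- walnut_set: turned furniture foot of dark brown walnut: round body 48 mm across, 34 mm high, with an upright round tenon 22 mm across, 20 mm high on top; 54 mm in all, 70 g. Stands in one of the compartments at the start, if this is a walnut case. Origin at the centre of its underside, z up through the tenon. Exactly one of beech_set and walnut_set is present.
- beech1: turned furniture foot of pale beech: round body 48 mm across, 34 mm high, with an upright round tenon 22 mm across, 20 mm high on top; 54 mm in all, 70 g. Stands on the bench at the start. Origin at the centre of its underside, z up through the tenon. May be absent.
- beech2: turned furniture foot of pale beech: round body 48 mm across, 34 mm high, with an upright round tenon 22 mm across, 20 mm high on top; 54 mm in all, 70 g. Stands on the bench at the start. Origin at the centre of its underside, z up through the tenon. May be absent.
- beech3: turned furniture foot of pale beech: round body 48 mm across, 34 mm high, with an upright round tenon 22 mm across, 20 mm high on top; 54 mm in all, 70 g. Stands on the bench at the start. Origin at the centre of its underside, z up through the tenon. May be absent.
- beech4: turned furniture foot of pale beech: round body 48 mm across, 34 mm high, with an upright round tenon 22 mm across, 20 mm high on top; 54 mm in all, 70 g. Stands on the bench at the start. Origin at the centre of its underside, z up through the tenon. May be absent.
- walnut1: turned furniture foot of dark brown walnut: round body 48 mm across, 34 mm high, with an upright round tenon 22 mm across, 20 mm high on top; 54 mm in all, 70 g. Stands on the bench at the start. Origin at the centre of its underside, z up through the tenon. May be absent.
- walnut2: turned furniture foot of dark brown walnut: round body 48 mm across, 34 mm high, with an upright round tenon 22 mm across, 20 mm high on top; 54 mm in all, 70 g. Stands on the bench at the start. Origin at the centre of its underside, z up through the tenon. May be absent.
- walnut3: turned furniture foot of dark brown walnut: round body 48 mm across, 34 mm high, with an upright round tenon 22 mm across, 20 mm high on top; 54 mm in all, 70 g. Stands on the bench at the start. Origin at the centre of its underside, z up through the tenon. May be absent.
- walnut4: turned furniture foot of dark brown walnut: round body 48 mm across, 34 mm high, with an upright round tenon 22 mm across, 20 mm high on top; 54 mm in all, 70 g. Stands on the bench at the start. Origin at the centre of its underside, z up through the tenon. May be absent.
- wax_tin: bystander: round green tin, 72 mm across and 50 mm high, standing on the bench; origin at the centre of its underside
- block_plane: bystander: small block plane, 160 x 50 x 40 mm, lying on the bench; origin at the centre of its sole, x along it
- bench_brush: bystander: bench brush about 200 mm long, lying on the bench; origin about its middle, x along it
Not all that is in view belongs to the job. Leave any purple or turquoise look-alike of the beech3 alone.

How it is judged:
On the way, in this order (a step that is already met when the one before it is completed fails the run):
1. the catch is pulled out of the disc's notch (value of joint catch above 0.012 m), for 0.2 s.
2. the cam is turned half a turn and its hook has drawn the lid tight (value of joint cam above 3 rad and value of joint lid below 0.0025 m), for 0.2 s.
At the end, for the whole second after the job is handed in: All loose feet of the wood found in the case stand upright (within 0.2 rad) on the case's floor beside the first one, none of the other wood is in the case, the lid is within 2.5 mm of drawn tight, the cam beyond 3.0 rad and the catch within 3 mm of fully home (all of step 2 and value of joint catch below 0.003 m and x of beech_set in the frame of case between -0.077 and 0.077 m and y of beech_set in the frame of case between -0.117 and 0.117 m and z of each of beech_set, walnut_set in the frame of case below 0.026 m and angle between each of beech_set, walnut_set's own z axis and vertical below 0.2 rad and x of walnut_set in the frame of case between -0.077 and 0.077 m and y of walnut_set in the frame of case between -0.117 and 0.117 m and horizontal distance between each of beech1, beech2, beech3, beech4 and beech_set below 0.21 m and z of beech1 in the frame of beech_set between -0.008 and 0.008 m and angle between the z axis of each of beech1, beech2, beech3, beech4 and the z axis of beech_set, either way round below 0.2 rad and z of beech2 in the frame of beech_set between -0.008 and 0.008 m and z of beech3 in the frame of beech_set between -0.008 and 0.008 m and z of beech4 in the frame of beech_set between -0.008 and 0.008 m and horizontal distance between each of walnut1, walnut2, walnut3, walnut4 and walnut_set below 0.21 m and z of walnut1 in the frame of walnut_set between -0.008 and 0.008 m and angle between the z axis of each of walnut1, walnut2, walnut3, walnut4 and the z axis of walnut_set, either way round below 0.2 rad and z of walnut2 in the frame of walnut_set between -0.008 and 0.008 m and z of walnut3 in the frame of walnut_set between -0.008 and 0.008 m and z of walnut4 in the frame of walnut_set between -0.008 and 0.008 m and (horizontal distance between walnut1 and beech_set above 0.21 m or z of walnut1 in the frame of beech_set below -0.011 m) and (horizontal distance between walnut2 and beech_set above 0.21 m or z of walnut2 in the frame of beech_set below -0.011 m) and (horizontal distance between walnut3 and beech_set above 0.21 m or z of walnut3 in the frame of beech_set below -0.011 m) and (horizontal distance between walnut4 and beech_set above 0.21 m or z of walnut4 in the frame of beech_set below -0.011 m) and (horizontal distance between beech1 and walnut_set above 0.21 m or z of beech1 in the frame of walnut_set below -0.011 m) and (horizontal distance between beech2 and walnut_set above 0.21 m or z of beech2 in the frame of walnut_set below -0.011 m) and (horizontal distance between beech3 and walnut_set above 0.21 m or z of beech3 in the frame of walnut_set below -0.011 m) and (horizontal distance between beech4 and walnut_set above 0.21 m or z of beech4 in the frame of walnut_set below -0.011 m)); the robot touches nothing.
It fails at once if the wax tin is pushed more than 4 cm (distance of wax_tin from where it was at the start of the episode above 0.04 m).
It fails at once if the block plane is pushed more than 4 cm (distance of block_plane from where it was at the start of the episode above 0.04 m).
It fails at once if the bench brush is pushed more than 4 cm (distance of bench_brush from where it was at the start of the episode above 0.04 m).
Of beech_set, walnut_set only 1 to 1 are there at a start; the rules pass over those that are not, and their reading is None.
Of beech1, beech2, beech3, beech4 only 3 to 4 are there at a start; the rules pass over those that are not, and their reading is None.
Of walnut1, walnut2, walnut3, walnut4 only 3 to 4 are there at a start; the rules pass over those that are not, and their reading is None.
At some moment in a run one of beech1, beech2, beech3, beech4, walnut1, walnut2, walnut3, walnut4 may be knocked a few centimetres aside while the robot is not near it.
It also fails if it takes over 210 s, if anything falls off the work surface, if the arm or the gripper's body presses on something with over 40 N, if the wrist force passes 120 N, or if a joint passes its speed limit or range.

ROBOT

A 6-joint arm with a two-finger parallel gripper is mounted at the origin on the work surface. World frame = base frame: x ahead of the robot, y to its left, z up, the work surface at z = 0. Lengths are in m, angles in rad, forces in N, time in s.
With the tool pointing down it reaches from about 0.375 to 0.975 m from the base axis. Payload 3.8 kg.
Tool frame: the origin (TCP) lies at the very end of the fingers, on their centre line; the grasp point (between the pads) lies bot.grip_point_offset behind it (bot.grip_point_offset is the distance from the TCP to the grasp point, in m); z points along the fingers, y is the line along which they close (so a half turn about z gives the same grasp; the last joint's range is limited). The gripper opens to 85 mm and grips with 20 to 120 N. Pads are 22 mm wide; open, the fingers measure 114 mm over their backs; the gripper's body (76 mm by 85 mm) begins 54 mm behind the grasp point. The pads swing forward as they close: fully open they stand 13 mm farther back than shut.
Start: joints at [1.289, 0.264, 1.604, -0, 1.274, -0.037], TCP at [0.164, 0.655, 0.231] pointing down, gripper open.
Joint ranges: [-2.63, 2.63], [-0.94, 2.18], [0.31, 2.57], [-1.31, 4.45], [0, 2.66], [-2.55, 2.55]. Speed limits (rad/s): [2.57, 2.57, 3.14, 3.14, 3.14, 3.14].

INTERFACE

Orientations are given as a rotation vector (axis times angle).
In Python, from workcell import bot, vision gives the robot as it stands.
- The arm moves only by the tool play_rows, never from a script. Its argument "rows" is a list of rows, each an object of numbers: "dx", "dy", "dz": the shift along the tool's x, y, z as a fraction of full scale; "roll": the turn about the tool's z as a fraction of full scale; "fingers": the closure, from 0 (fully open) to 1 (shut). In form: [{"dx": .., "dy": .., "dz": .., "roll": .., "fingers": ..}, ...]. A call has 1 to 20 rows; each row shifts and turns the commanded pose from where the row before left it, along the tool's axes as they then stand; what a row does not reach is not made up. Full scale, the value 1, is 0.04 m for a shift and 4 degrees for a turn. A row lasts 1/12 s, in which the tool goes at most 41.7 mm and 7.16 degrees, less where a joint would pass 70% of its speed; a pose out of reach is approached as far as the arm can. A call with a number of a shift or a turn outside -1 to 1 is refused whole. A call with a gripper value outside its range is refused whole. The fingers move at their own pace and stop on an object; "grip_force" is the grip in N (left out, the last holds). Time passes only in rows, so rows that do not move let the fingers close. It gives the time, the measured TCP pose, the force and the opening at its end, in the units of the state.
- bot.read_state(): the state, without advancing time (a new reading comes with each control period).
- vision.read_camera(name): name is "side" or "top"; returns a dict with "pixels" (420x560x3 uint8, red, green, blue), "depth" (420x560 float32, m along the optical axis (not along the pixel's ray), 0 where there is no reading), "fx", "fy", "cx", "cy" (pixels), "R" (3x3) and "t" (3): a world point X has camera coordinates R X + t. Camera axes: x right, y down, z forward; pixel columns grow to the right and rows downward; lengths in m; the calibration is good to about 2 mm. A picture is of the moment at which its call begins.
- bot.finish_job(): hands the job in, once; it reports no verdict.
The state is a dict: "time": time; "q": joint angles; "joint_vel": joint speeds; "joint_torque": joint torques, N m; "tool_pos": TCP position; "tcp_rot": TCP orientation; "wrist_force": force on the tool from outside, world axes, zero at the start; "torque": the same for the moment, N m; "width": opening from 0.0 (shut) to 1.0 (fully open).
Only numpy, scipy, OpenCV 4.12 (cv2) and the standard library are available. Lean on these libraries where they do the work, as an engineer would, in place of code of your own. Each camera call takes 0.05 s, during which the arm holds its last target. There are 200 camera calls.

## Working session

There is one attempt and no reset: what is moved stays moved. The work goes in short steps, Python scripts to look and compute and a tool call to move; the robot and the scene stay as the last step left them, time stands still between calls to the robot, and variables do not carry over. Pictures are saved under pics/ and viewed, on a budget of 14 in all, crops included, one or two more only if the job needs it, and the job is handed in when it is done.

Besides the shell and the picture viewer there is one more tool, called after ">>>" as name(argument=value, ...) on one line, values as JSON. play_rows: Moves the arm, as the interface text tells. Its arguments: {"type":"object","properties":{"rows":{"type":"array","items":{"type":"object","properties":{"dx":{"type":"number","minimum":-1,"maximum":1},"dy":{"type":"number","minimum":-1,"maximum":1},"dz":{"type":"number","minimum":-1,"maximum":1},"roll":{"type":"number","minimum":-1,"maximum":1},"fingers":{"type":"number"}}}},"grip_force":{"type":"number"}},"required":["rows"]}

```bash
mkdir -p pics; ls; python3 - <<'E'
from workcell import bot, vision
import cv2, numpy as np
for n in ("top","side"):
    c=vision.read_camera(n); np.savez(f"pics/{n}0.npz",**c)
    cv2.imwrite(f"pics/{n}0.png",cv2.cvtColor(c["pixels"],cv2.COLOR_RGB2BGR))
    print(n,c["fx"],c["fy"],c["cx"],c["cy"],np.round(c["R"],3).tolist(),np.round(c["t"],3))
print(bot.read_state(), bot.grip_point_offset)
E
```

```text
pics
top 390.92483056111433 390.92483056111433 279.59297294024253 210.88530424077885 [[0.029, -1.0, -0.01], [-0.993, -0.028, -0.117], [0.117, 0.014, -0.993]] [-0.035  0.555  1.049]
side 471.7273009168274 471.7273009168274 274.5327411443262 213.43401542109427 [[0.978, -0.205, 0.022], [-0.084, -0.495, -0.865], [0.189, 0.844, -0.502]] [-0.507  0.131  1.269]
{'time': 0.1, 'q': array([ 1.28909056e+00,  2.64668376e-01,  1.60524641e+00,  3.69896770e-05,
        1.27369435e+00, -3.68953666e-02]), 'joint_vel': array([-0.00032932, -0.00054877, -0.00346204,  0.00067783, -0.00134434,
        0.00150964]), 'joint_torque': array([ 2.05971955e-03, -5.16700888e+01, -3.68593562e+01, -2.25071716e-05,
        6.23911241e-03,  2.32006840e-05]), 'tool_pos': array([0.16340434, 0.65424177, 0.23008803]), 'tcp_rot': array([-0.38356114, -3.11773099,  0.00311821]), 'wrist_force': array([0.8559199 , 0.39856283, 0.63524896]), 'torque': array([ 0.03500233,  0.02501355, -0.05001303]), 'width': 1.0005886494130378} 0.0187
```

View pics/top0.png

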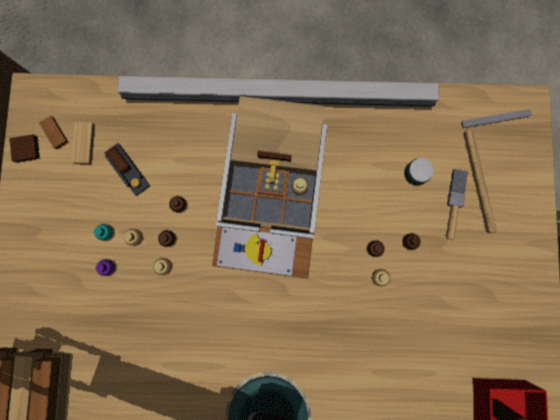

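View pics/side0.png

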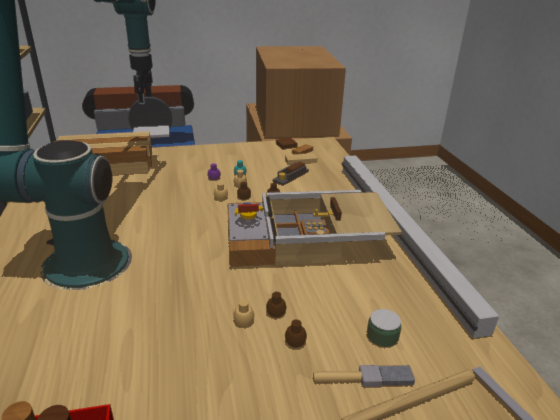

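Top view: the case foot is at (300,185) and it is pale beech. Loose beech feet are at (133,237), (162,266) and (381,278). Walnut feet are at (178,204), (167,238), (376,248) and (411,241). The turquoise (103,232) and purple (105,267) look-alikes are to be left alone. The side view agrees, with three pale feet at (240,178), (221,192) and (243,314). Next I'll measure positions.

```bash
cat > h.py <<'E'
import numpy as np, cv2
from scipy.spatial.transform import Rotation as Ro
def cloud(c):
    d=np.asarray(c["depth"]); v,u=np.mgrid[:d.shape[0],:d.shape[1]]
    P=np.stack([(u-c["cx"])/c["fx"]*d,(v-c["cy"])/c["fy"]*d,d],-1)
    W=(P-np.asarray(c["t"]))@np.asarray(c["R"]); W[d==0]=np.nan
    return W
def hsv(c): return cv2.cvtColor(np.asarray(c["pixels"]),cv2.COLOR_RGB2HSV)
def px(c,X):
    p=np.asarray(c["R"])@X+np.asarray(c["t"]); return [c["fx"]*p[0]/p[2]+c["cx"],c["fy"]*p[1]/p[2]+c["cy"]]
def feet(c,lo=.046,hi=.062):
    """blobs of points at tenon-top height: pixel, world centre, size, colour"""
    W=cloud(c); m=((W[...,2]>lo)&(W[...,2]<hi)).astype(np.uint8); H=hsv(c)
    n,l,s,ce=cv2.connectedComponentsWithStats(m)
    out=[]
    for i in range(1,n):
        if 15<s[i,4]<400:
            q=l==i; out.append((ce[i].round(0),W[q].mean(0).round(4),s[i,4],np.median(H[q],0)))
    return out
def axes(st):
    return Ro.from_rotvec(st["tcp_rot"]).as_matrix()
E
python3 - <<'E'
import numpy as np,cv2
from h import *
for n in("top","side"):
    c=dict(np.load(f"pics/{n}0.npz")); W=cloud(c); H=hsv(c); Z=W[...,2]
    print(n,"bench z",np.nanmedian(Z[300:330,250:350]))
    for f in feet(c): print(*f)
    red=((H[...,0]<6)|(H[...,0]>174))&(H[...,1]>150)&(Z>.1)&(Z<.14)&(H[...,2]>60)&(W[...,0]>.3)
    yel=(abs(H[...,0].astype(int)-26)<5)&(H[...,1]>180)&(Z>.05)&(Z<.12)&(H[...,2]>100)
    blu=(abs(H[...,0].astype(int)-110)<12)&(H[...,1]>120)&(Z>.075)&(Z<.11)&(W[...,0]>.3)
    for k,m in(("red",red),("yel",yel),("blue",blu)):
        P=W[m]; print(k,m.sum(),P.mean(0).round(4) if len(P) else "",np.percentile(P[:,2],[5,50,95]).round(4) if len(P) else "")
    # light runners
    m=(abs(Z-.0905)<.004)&(H[...,1]<60)&(H[...,2]>110)&(W[...,0]>.3)&(W[...,0]<.9)
    m=m.astype(np.uint8); k,l,s,ce=cv2.connectedComponentsWithStats(m)
    for i in range(1,k):
        if s[i,4]>40:
            P=W[l==i]; 
            print("runner",ce[i].round(),s[i,4],P.mean(0).round(4),[np.round(a,3) for a in cv2.minAreaRect((P[:,:2]*1000).astype(np.float32))])
E
```

```text
top bench z -0.0012655814753955484
[246. 165.] [0.6786 0.0758 0.054 ] 62 [ 18.  109.5  42. ]
[287. 168.] [ 0.6708 -0.0355  0.0546] 27 [ 17. 114.  43.]
[307. 171.] [ 0.6651 -0.0921  0.0549] 24 [ 19.  115.5  43.5]
[299. 185.] [ 0.6273 -0.0712  0.0504] 125 [ 22.  92. 137.]
[174. 202.] [0.5704 0.2705 0.0523] 55 [ 10. 129.  69.]
[224. 208.] [0.555  0.131  0.0548] 16 [18.  91.5 42. ]
[ 97. 231.] [0.4852 0.4732 0.0523] 60 [ 89.  188.5 121. ]
[264. 231.] [0.4957 0.0201 0.0593] 100 [ 15.   90.5 135. ]
[127. 236.] [0.4742 0.3906 0.0522] 59 [ 20. 106. 168.]
[163. 237.] [0.4727 0.2945 0.0525] 57 [ 11. 131.  70.]
[415. 240.] [ 0.4838 -0.385   0.0526] 58 [ 11. 147.  61.]
[378. 248.] [ 0.4615 -0.2858  0.0522] 59 [ 11. 133.  68.]
[ 99. 267.] [0.3879 0.4599 0.0522] 63 [139. 158. 113.]
[158. 266.] [0.3957 0.3028 0.0514] 60 [ 22.  96. 169.]
[384. 277.] [ 0.3828 -0.3006  0.0524] 58 [ 21.  99. 170.]
[  5. 354.] [0.1546 0.6882 0.0542] 43 [ 18. 140.  41.]
[ 52. 380.] [0.0951 0.5584 0.0542] 266 [ 14. 149.  32.]
[496. 393.] [ 0.1002 -0.5853  0.0538] 212 [  3. 238.  42.]
[537. 405.] [ 0.0739 -0.688   0.0537] 
[... 1973 characters left out ...]
7 0.1201] [0.1093 0.1223 0.1242]
yel 78 [0.4441 0.0176 0.1002] [0.0959 0.1008 0.1031]
blue 0  
runner [242.  54.] 45 [0.7445 2.1441 0.0901] [array([ 742.45, 2140.48]), array([188.755,  45.786]), np.float64(4.93)]
runner [315. 192.] 241 [0.6706 0.1252 0.0908] [array([667.16 , 126.616]), array([ 19.122, 291.596]), np.float64(84.093)]
runner [265. 202.] 55 [0.5058 0.0912 0.0905] [array([506.054,  90.546]), array([114.429,   8.289]), np.float64(84.687)]
runner [269. 228.] 70 [ 0.4914 -0.0534  0.0906] [array([492.157, -50.182]), array([113.014,   9.185]), np.float64(83.98)]
runner [330. 235.] 341 [ 0.6406 -0.118   0.0908] [array([ 644.964, -116.239]), array([ 20.437, 293.96 ]), np.float64(84.79)]
```

```bash
cat >> h.py <<'E'
O=np.array([.5974,.0090]); ex=np.array([.9949,-.1006]); ey=np.array([.1006,.9949])
def c2w(x,y): return O+x*ex+y*ey
def w2c(p): d=np.asarray(p)[:2]-O; return np.array([d@ex,d@ey])
def go(x,y,z,th=84.23):
    """print units (40 mm / 4 deg) needed, in tool axes, after the roll is done; x,y case frame m, z world m"""
    from workcell import bot
    st=bot.read_state(); R=axes(st); a=np.degrees(np.arctan2(R[1,1],R[0,1]))
    t=np.array([*c2w(x,y),z]); d=t-np.asarray(st["tool_pos"])
    r=np.radians(th); ty=np.array([np.cos(r),np.sin(r),0]); tx=np.array([-ty[1],ty[0],0])
    if tx@R[:,0]<0 and abs(a-th)<90: tx=-tx
    print("t%.1f"%st["time"],"case",w2c(st["tool_pos"]).round(4),"z %.4f"%st["tool_pos"][2],"th %.2f"%a,"q6 %.2f"%st["q"][5],"w %.3f"%st["width"],"F",np.round(st["wrist_force"],1),"tilt",R[2,2].round(5))
    print("  units dx %.3f dy %.3f dz %.3f roll %.3f"%(d@tx/.04,d@ty/.04,-d[2]/.04,-(th-a)/4))
E
python3 - <<'E'
from h import *
for n,p in (("B1",(.4737,.3898)),("B2",(.3955,.3024)),("B3",(.3825,-.3014)),("cam",(.445,.0235)),("blue",(.4509,.0879))): print(n,w2c(p).round(4))
go(*w2c((.4737,.3898)),.12)
E
```

```text
B1 [-0.1614  0.3664]
B2 [-0.2304  0.2716]
B3 [-0.1826 -0.3304]
cam [-0.1531 -0.0009]
blue [-0.1537  0.0638]
t0.1 case [-0.4967  0.5983] z 0.2301 th 75.97 q6 -0.04 w 1.001 F [0.9 0.4 0.6] tilt -1.0
  units dx -8.383 dy -5.798 dz 2.752 roll -2.064
```

Candidates: the pale feet at (133,237), (162,266) and (381,278) match the pale foot in the case at (300,185). The dark ones are walnut, and the purple and turquoise ones are look-alikes. I'll check this in one enlarged crop.

```bash
python3 -c "
import cv2
i=cv2.imread('pics/top0.png')[130:295,80:430]; i=cv2.convertScaleAbs(i,alpha=1.5)
cv2.imwrite('pics/crop1.png',cv2.resize(i,(788,371),interpolation=cv2.INTER_CUBIC))"
```

```text
(no output)
```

View pics/crop1.png

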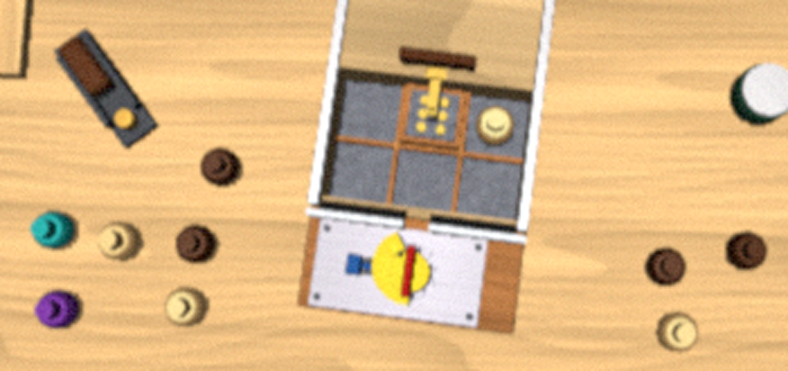

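>>> play_rows(rows=[{"roll": -1, "fingers": 0.3}, {"roll": -1.0, "fingers": 0.3}, {"roll": -0.06, "fingers": 0.3}, {"dx": -0.7, "dy": -0.5, "fingers": 0.3}, {"dx": -0.7, "dy": -0.5, "fingers": 0.3}, {"dx": -0.7, "dy": -0.5, "fingers": 0.3}, {"dx": -0.7, "dy": -0.5, "fingers": 0.3}, {"dx": -0.7, "dy": -0.5, "fingers": 0.3}, {"dx": -0.7, "dy": -0.5, "fingers": 0.3}, {"dx": -0.7, "dy": -0.5, "fingers": 0.3}, {"dx": -0.7, "dy": -0.5, "fingers": 0.3}, {"dx": -0.7, "dy": -0.5, "fingers": 0.3}, {"dx": -0.7, "dy": -0.5, "fingers": 0.3}, {"dx": -0.7, "dy": -0.4, "fingers": 0.3}, {"dx": -0.7, "dy": -0.4, "fingers": 0.3}, {"dz": 0.7}, {"dz": 0.7}, {"dz": 0.7}, {"dz": 0.6}, {}])

```text
validation failed for argument at $.ro...
```

```bash
python3 -c "
from h import *
from workcell import vision
c=vision.read_camera('side')
for f in feet(c):
    if f[0][1]>150: print(*f)
go(-.1614,.3664,.037)"
```

```text
[129. 160.] [0.0897 0.5533 0.0539] 161 [ 15. 152.  79.]
[239. 162.] [0.4846 0.473  0.0524] 26 [ 85.  116.  111.5]
[214. 166.] [0.3884 0.4574 0.0518] 27 [145. 103. 103.]
[240. 172.] [0.4733 0.3893 0.0525] 27 [ 18. 122. 133.]
[220. 185.] [0.3949 0.3005 0.0523] 36 [ 18.  123.5 135.5]
[243. 184.] [0.4725 0.2934 0.0529] 26 [ 14.  147.   70.5]
[273. 185.] [0.5686 0.2673 0.0528] 32 [ 14.  141.5  73. ]
[298. 204.] [0.6168 0.1242 0.0541] 235 [ 18. 110.  95.]
[229. 213.] [0.3981 0.0929 0.0601] 22 [ 15.   99.5 134.5]
[328. 225.] [ 0.6727 -0.0101  0.0542] 38 [ 17. 112.  71.]
[235. 224.] [0.4081 0.0272 0.0611] 17 [165.  11. 136.]
[ 84. 257.] [ 0.0123 -0.0542  0.0539] 321 [80. 55. 47.]
[276. 296.] [ 0.4606 -0.2878  0.0532] 70 [ 14. 158.  77.]
[243. 304.] [ 0.3822 -0.3025  0.0528] 78 [ 19.  123.5 175. ]
[296. 324.] [ 0.4832 -0.386   0.053 ] 87 [ 14. 160.  77.]
t0.1 case [-0.4967  0.5984] z 0.2302 th 75.97 q6 -0.04 w 0.998 F [ 0.6  0.3 -0.4] tilt -1.0
  units dx -8.382 dy -5.800 dz 4.831 roll -2.064
```

The crop confirms three pale loose feet that match the set foot, with the dark, turquoise and purple ones being different. The move call was refused, so I'll send rows with every field filled.

>>> play_rows(rows=[{"dx": 0, "dy": 0, "dz": 0, "roll": -1, "fingers": 0.3}, {"dx": 0, "dy": 0, "dz": 0, "roll": -1, "fingers": 0.3}, {"dx": 0, "dy": 0, "dz": 0, "roll": -0.06, "fingers": 0.3}, {"dx": -0.7, "dy": -0.5, "dz": 0, "roll": 0, "fingers": 0.3}, {"dx": -0.7, "dy": -0.5, "dz": 0, "roll": 0, "fingers": 0.3}, {"dx": -0.7, "dy": -0.5, "dz": 0, "roll": 0, "fingers": 0.3}, {"dx": -0.7, "dy": -0.5, "dz": 0, "roll": 0, "fingers": 0.3}, {"dx": -0.7, "dy": -0.5, "dz": 0, "roll": 0, "fingers": 0.3}, {"dx": -0.7, "dy": -0.5, "dz": 0, "roll": 0, "fingers": 0.3}, {"dx": -0.7, "dy": -0.5, "dz": 0, "roll": 0, "fingers": 0.3}, {"dx": -0.7, "dy": -0.5, "dz": 0, "roll": 0, "fingers": 0.3}, {"dx": -0.7, "dy": -0.5, "dz": 0, "roll": 0, "fingers": 0.3}, {"dx": -0.7, "dy": -0.5, "dz": 0, "roll": 0, "fingers": 0.3}, {"dx": -0.7, "dy": -0.4, "dz": 0, "roll": 0, "fingers": 0.3}, {"dx": -0.7, "dy": -0.4, "dz": 0, "roll": 0, "fingers": 0.3}, {"dx": 0, "dy": 0, "dz": 0.7, "roll": 0, "fingers": 0.3}, {"dx": 0, "dy": 0, "dz": 0.7, "roll": 0, "fingers": 0.3}, {"dx": 0, "dy": 0, "dz": 0.7, "roll": 0, "fingers": 0.3}, {"dx": 0, "dy": 0, "dz": 0.6, "roll": 0, "fingers": 0.3}, {"dx": 0, "dy": 0, "dz": 0, "roll": 0, "fingers": 0.3}], grip_force=40)

```text
time: 1.82
tool_pos: [0.4708, 0.3871, 0.1168]
tcp_rot: [-0.161, -3.129, 0.011]
wrist_force: [-1.0, -1.0, -1.9]
width: 0.703
```

```bash
python3 -c "
from h import *
go(-.1614,.3664,.037)"
```

```text
t1.8 case [-0.1639  0.3634] z 0.1168 th 84.09 q6 -0.82 w 0.703 F [-1.  -1.  -1.9] tilt -0.99994
  units dx -0.064 dy 0.075 dz 1.996 roll -0.034
```

>>> play_rows(rows=[{"dx": -0.05, "dy": 0.07, "dz": 0, "roll": 0, "fingers": 0.3}, {"dx": 0, "dy": 0, "dz": 0, "roll": 0, "fingers": 0.3}, {"dx": 0, "dy": 0, "dz": 0.5, "roll": 0, "fingers": 0.3}, {"dx": 0, "dy": 0, "dz": 0.5, "roll": 0, "fingers": 0.3}, {"dx": 0, "dy": 0, "dz": 0.3, "roll": 0, "fingers": 0.3}, {"dx": 0, "dy": 0, "dz": 0, "roll": 0, "fingers": 0.3}, {"dx": 0, "dy": 0, "dz": 0, "roll": 0, "fingers": 0.3}])

```text
time: 2.4
tool_pos: [0.477, 0.3931, 0.072]
tcp_rot: [0.158, 3.137, 0.0]
wrist_force: [0.7, -1.6, 0.5]
width: 0.696
```

```bash
python3 -c "
from h import *
go(-.1614,.3664,.037)"
```

```text
t2.4 case [-0.1584  0.3701] z 0.0720 th 84.22 q6 -0.82 w 0.696 F [ 0.7 -1.6  0.5] tilt -1.0
  units dx 0.074 dy -0.092 dz 0.875 roll -0.004
```

>>> play_rows(rows=[{"dx": 0.074, "dy": -0.092, "dz": 0.3, "roll": 0, "fingers": 0.3}, {"dx": 0, "dy": 0, "dz": 0.3, "roll": 0, "fingers": 0.3}, {"dx": 0, "dy": 0, "dz": 0.275, "roll": 0, "fingers": 0.3}, {"dx": 0, "dy": 0, "dz": 0, "roll": 0, "fingers": 0.3}, {"dx": 0, "dy": 0, "dz": 0, "roll": 0, "fingers": 0.3}, {"dx": 0, "dy": 0, "dz": 0, "roll": 0, "fingers": 1}, {"dx": 0, "dy": 0, "dz": 0, "roll": 0, "fingers": 1}, {"dx": 0, "dy": 0, "dz": 0, "roll": 0, "fingers": 1}, {"dx": 0, "dy": 0, "dz": 0, "roll": 0, "fingers": 1}, {"dx": 0, "dy": 0, "dz": 0, "roll": 0, "fingers": 1}, {"dx": 0, "dy": 0, "dz": 0, "roll": 0, "fingers": 1}, {"dx": 0, "dy": 0, "dz": 0, "roll": 0, "fingers": 1}])

```text
time: 3.4
tool_pos: [0.4739, 0.3898, 0.0369]
tcp_rot: [0.159, 3.137, 0.001]
wrist_force: [0.4, 0.6, 2.2]
width: 0.241
```

```bash
python3 -c "
from h import *
go(-.1614,.3664,.2)"
```

```text
t3.4 case [-0.1611  0.3665] z 0.0369 th 84.21 q6 -0.82 w 0.241 F [0.4 0.6 2.2] tilt -1.0
  units dx 0.006 dy -0.002 dz -4.078 roll -0.005
```

>>> play_rows(rows=[{"dx": 0, "dy": 0, "dz": -0.3, "roll": 0, "fingers": 1}, {"dx": 0, "dy": 0, "dz": -0.6, "roll": 0, "fingers": 1}, {"dx": 0, "dy": 0, "dz": -0.8, "roll": 0, "fingers": 1}, {"dx": 0, "dy": 0, "dz": -0.8, "roll": 0, "fingers": 1}, {"dx": 0, "dy": 0, "dz": -0.8, "roll": 0, "fingers": 1}, {"dx": 0, "dy": 0, "dz": -0.8, "roll": 0, "fingers": 1}, {"dx": -0.3, "dy": -0.7, "dz": 0, "roll": 0, "fingers": 1}, {"dx": -0.3, "dy": -0.7, "dz": 0, "roll": 0, "fingers": 1}, {"dx": -0.3, "dy": -0.7, "dz": 0, "roll": 0, "fingers": 1}, {"dx": -0.3, "dy": -0.7, "dz": 0, "roll": 0, "fingers": 1}, {"dx": -0.3, "dy": -0.7, "dz": 0, "roll": 0, "fingers": 1}, {"dx": -0.3, "dy": -0.7, "dz": 0, "roll": 0, "fingers": 1}, {"dx": -0.3, "dy": -0.7, "dz": 0, "roll": 0, "fingers": 1}, {"dx": -0.3, "dy": -0.7, "dz": 0, "roll": 0, "fingers": 1}, {"dx": -0.3, "dy": -0.7, "dz": 0, "roll": 0, "fingers": 1}, {"dx": -0.33, "dy": -0.86, "dz": 0, "roll": 0, "fingers": 1}, {"dx": 0, "dy": 0, "dz": 0, "roll": 0, "fingers": 1}, {"dx": 0, "dy": 0, "dz": 0, "roll": 0, "fingers": 1}, {"dx": 0, "dy": 0, "dz": 0, "roll": 0, "fingers": 1}, {"dx": 0, "dy": 0, "dz": 0, "roll": 0, "fingers": 1}])

```text
time: 5.07
tool_pos: [0.5647, 0.0931, 0.2004]
tcp_rot: [-0.157, -3.137, -0.001]
wrist_force: [0.2, -0.7, -1.2]
width: 0.239
```

```bash
python3 -c "
from h import *
from workcell import vision
go(-.04,.08,.0565)
c=vision.read_camera('side'); cv2.imwrite('pics/s1.png',cv2.resize(cv2.convertScaleAbs(c['pixels'][60:280,140:420,::-1],alpha=1.4),(700,550)))"
```

```text
t5.1 case [-0.041   0.0803] z 0.2004 th 84.26 q6 -1.35 w 0.239 F [ 0.2 -0.7 -1.2] tilt -1.0
  units dx -0.025 dy -0.009 dz 3.597 roll 0.006
```

View pics/s1.png

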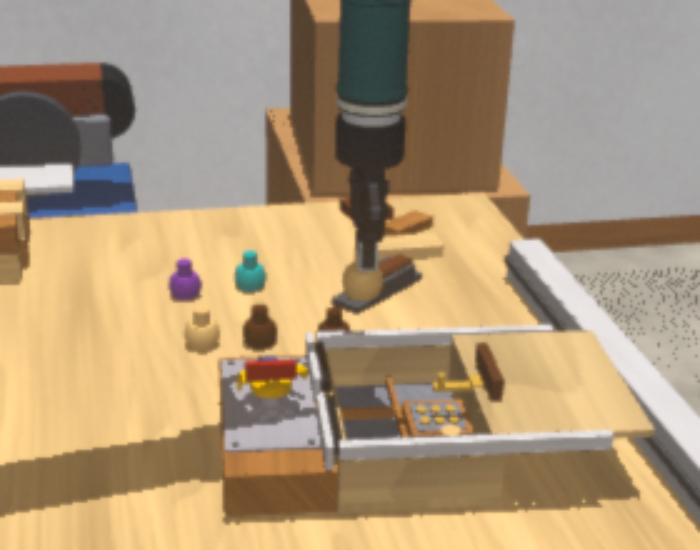

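The foot hangs upright in the gripper at (360,282) in the crop. I'll lower it and release.

>>> play_rows(rows=[{"dx": -0.025, "dy": 0, "dz": 0.6, "roll": 0, "fingers": 1}, {"dx": 0, "dy": 0, "dz": 0.6, "roll": 0, "fingers": 1}, {"dx": 0, "dy": 0, "dz": 0.6, "roll": 0, "fingers": 1}, {"dx": 0, "dy": 0, "dz": 0.6, "roll": 0, "fingers": 1}, {"dx": 0, "dy": 0, "dz": 0.5, "roll": 0, "fingers": 1}, {"dx": 0, "dy": 0, "dz": 0.4, "roll": 0, "fingers": 1}, {"dx": 0, "dy": 0, "dz": 0.3, "roll": 0, "fingers": 1}, {"dx": 0, "dy": 0, "dz": 0, "roll": 0, "fingers": 1}, {"dx": 0, "dy": 0, "dz": 0, "roll": 0, "fingers": 1}, {"dx": 0, "dy": 0, "dz": 0, "roll": 0, "fingers": 1}, {"dx": 0, "dy": 0, "dz": 0, "roll": 0, "fingers": 0.6}, {"dx": 0, "dy": 0, "dz": 0, "roll": 0, "fingers": 0.6}, {"dx": 0, "dy": 0, "dz": 0, "roll": 0, "fingers": 0.6}, {"dx": 0, "dy": 0, "dz": 0, "roll": 0, "fingers": 0.5}, {"dx": 0, "dy": 0, "dz": 0, "roll": 0, "fingers": 0.5}])

```text
time: 6.37
tool_pos: [0.5664, 0.092, 0.0566]
tcp_rot: [0.159, 3.137, 0.0]
wrist_force: [-0.4, 0.2, -0.3]
width: 0.499
```

```bash
python3 -c "
from h import *
go(-.2304,.2716,.2)"
```

```text
t6.4 case [-0.0392  0.0795] z 0.0566 th 84.21 q6 -1.35 w 0.499 F [-0.4  0.2 -0.3] tilt -1.0
  units dx 4.778 dy 4.803 dz -3.585 roll -0.005
```

>>> play_rows(rows=[{"dx": 0, "dy": 0, "dz": -0.6, "roll": 0, "fingers": 0.5}, {"dx": 0, "dy": 0, "dz": -0.8, "roll": 0, "fingers": 0.5}, {"dx": 0, "dy": 0, "dz": -0.8, "roll": 0, "fingers": 0.5}, {"dx": 0, "dy": 0, "dz": -0.8, "roll": 0, "fingers": 0.4}, {"dx": 0, "dy": 0, "dz": -0.6, "roll": 0, "fingers": 0.3}, {"dx": 0.6, "dy": 0.6, "dz": 0, "roll": 0, "fingers": 0.3}, {"dx": 0.6, "dy": 0.6, "dz": 0, "roll": 0, "fingers": 0.3}, {"dx": 0.6, "dy": 0.6, "dz": 0, "roll": 0, "fingers": 0.3}, {"dx": 0.6, "dy": 0.6, "dz": 0, "roll": 0, "fingers": 0.3}, {"dx": 0.6, "dy": 0.6, "dz": 0, "roll": 0, "fingers": 0.3}, {"dx": 0.6, "dy": 0.6, "dz": 0, "roll": 0, "fingers": 0.3}, {"dx": 0.6, "dy": 0.6, "dz": 0, "roll": 0, "fingers": 0.3}, {"dx": 0.58, "dy": 0.6, "dz": 0, "roll": 0, "fingers": 0.3}, {"dx": 0, "dy": 0, "dz": 0, "roll": 0, "fingers": 0.3}, {"dx": 0, "dy": 0, "dz": 0, "roll": 0, "fingers": 0.3}, {"dx": 0, "dy": 0, "dz": 0, "roll": 0, "fingers": 0.3}, {"dx": 0, "dy": 0, "dz": 0, "roll": 0, "fingers": 0.3}])

```text
time: 7.78
tool_pos: [0.3959, 0.3017, 0.2003]
tcp_rot: [0.16, 3.137, -0.001]
wrist_force: [-0.1, -0.1, -0.5]
width: 0.697
```

```bash
python3 -c "
from h import *
from workcell import vision
for n in('side','top'):
  c=vision.read_camera(n)
  for f in feet(c)+feet(c,.068,.078):
    if abs(f[1][1])<.5 and f[1][0]>.3: print(n,*f, w2c(f[1]).round(4))
go(-.2304,.2716,.037)"
```

```text
side [239. 162.] [0.4844 0.4725 0.0522] 26 [ 86.  118.5 107. ] [-0.1591  0.4498]
side [213. 165.] [0.3881 0.4595 0.0519] 24 [144.5 112.  108.5] [-0.2536  0.4271]
side [220. 184.] [0.3953 0.3014 0.0528] 32 [ 18. 128. 111.] [-0.2305  0.2706]
side [243. 184.] [0.4726 0.2929 0.0523] 29 [ 14. 146.  71.] [-0.1527  0.2699]
side [273. 185.] [0.5693 0.2685 0.0526] 29 [ 14. 141.  74.] [-0.0541  0.2553]
side [298. 204.] [0.6193 0.1239 0.0542] 218 [ 18. 111.  95.] [0.0102 0.1165]
side [232. 205.] [0.4159 0.1407 0.0603] 27 [ 13.  97. 134.] [-0.1938  0.1128]
side [284. 213.] [0.5639 0.0835 0.0524] 85 [ 18. 125. 145.] [-0.0408  0.0707]
side [328. 225.] [ 0.6731 -0.0081  0.0537] 41 [ 17. 111.  72.] [ 0.077  -0.0094]
side [229. 225.] [0.3902 0.0284 0.0586] 20 [ 15.  105.5 119.5] [-0.2081 -0.0015]
side [276. 296.] [ 0.4604 -0.2876  0.0528] 71 [ 14. 158.  77.] [-0.1065 -0.3089]
side [243. 304.] [ 0.3821 -0.3018  0.0529] 73 [ 19. 123. 177.] [-0.1829 -0.3309]
side [296. 324.] [ 0.4831 -0.3862  0.0529] 88 [ 14. 159.  78.] [-0.074  -0.4047]
side [297. 199.] [0.6139 0.1206 0.073 ] 163 [17. 92. 98.] [0.0052 
[... 1803 characters left out ...]
-0.0392  0.0783]
top [238. 219.] [0.5258 0.0902 0.0699] 40 [ 17.  92. 124.] [-0.0794  0.0736]
top [268. 224.] [0.5155 0.0091 0.0701] 29 [ 17. 100. 136.] [-0.0815 -0.0081]
top [285. 225.] [ 0.5135 -0.0348  0.07  ] 23 [ 17.  91. 135.] [-0.0791 -0.052 ]
top [299. 227.] [ 0.5098 -0.0735  0.0698] 17 [ 17.  82. 131.] [-0.0789 -0.0909]
top [268. 241.] [0.4688 0.0092 0.0707] 19 [140.  10. 164.] [-0.128  -0.0127]
top [242. 248.] [0.4493 0.0763 0.0715] 19 [109.  81.  89.] [-0.1541  0.0521]
top [265. 260.] [0.4196 0.0148 0.0703] 20 [ 77.  16. 146.] [-0.1775 -0.0121]
t7.9 case [-0.2297  0.2708] z 0.2002 th 84.10 q6 -0.87 w 0.699 F [-0.2  0.4 -0.2] tilt -1.0
  units dx 0.017 dy 0.020 dz 4.081 roll -0.031
```

Foot 1 stands upright in its compartment, with its top at 0.071 m. Foot 2 hasn't moved.

>>> play_rows(rows=[{"dx": 0.017, "dy": 0.02, "dz": 0.8, "roll": 0, "fingers": 0.3}, {"dx": 0, "dy": 0, "dz": 0.8, "roll": 0, "fingers": 0.3}, {"dx": 0, "dy": 0, "dz": 0.8, "roll": 0, "fingers": 0.3}, {"dx": 0, "dy": 0, "dz": 0.7, "roll": 0, "fingers": 0.3}, {"dx": 0, "dy": 0, "dz": 0.5, "roll": 0, "fingers": 0.3}, {"dx": 0, "dy": 0, "dz": 0.3, "roll": 0, "fingers": 0.3}, {"dx": 0, "dy": 0, "dz": 0.18, "roll": 0, "fingers": 0.3}, {"dx": 0, "dy": 0, "dz": 0, "roll": 0, "fingers": 0.3}, {"dx": 0, "dy": 0, "dz": 0, "roll": 0, "fingers": 0.3}, {"dx": 0, "dy": 0, "dz": 0, "roll": 0, "fingers": 1}, {"dx": 0, "dy": 0, "dz": 0, "roll": 0, "fingers": 1}, {"dx": 0, "dy": 0, "dz": 0, "roll": 0, "fingers": 1}, {"dx": 0, "dy": 0, "dz": 0, "roll": 0, "fingers": 1}, {"dx": 0, "dy": 0, "dz": 0, "roll": 0, "fingers": 1}, {"dx": 0, "dy": 0, "dz": 0, "roll": 0, "fingers": 1}, {"dx": 0, "dy": 0, "dz": 0, "roll": 0, "fingers": 1}])

```text
time: 9.22
tool_pos: [0.3956, 0.304, 0.0382]
tcp_rot: [0.158, 3.136, 0.002]
wrist_force: [-0.1, 0.1, 6.1]
width: 0.235
```

```bash
python3 -c "
from h import *
go(-.04,0,.2)"
```

```text
t9.2 case [-0.2304  0.2732] z 0.0382 th 84.22 q6 -0.86 w 0.235 F [-0.1  0.1  6.1] tilt -1.0
  units dx -4.760 dy -6.830 dz -4.044 roll -0.001
```

>>> play_rows(rows=[{"dx": 0, "dy": 0, "dz": -0.3, "roll": 0, "fingers": 1}, {"dx": 0, "dy": 0, "dz": -0.6, "roll": 0, "fingers": 1}, {"dx": 0, "dy": 0, "dz": -0.8, "roll": 0, "fingers": 1}, {"dx": 0, "dy": 0, "dz": -0.8, "roll": 0, "fingers": 1}, {"dx": 0, "dy": 0, "dz": -0.8, "roll": 0, "fingers": 1}, {"dx": 0, "dy": 0, "dz": -0.74, "roll": 0, "fingers": 1}, {"dx": -0.3, "dy": -0.5, "dz": 0, "roll": 0, "fingers": 1}, {"dx": -0.5, "dy": -0.7, "dz": 0, "roll": 0, "fingers": 1}, {"dx": -0.5, "dy": -0.7, "dz": 0, "roll": 0, "fingers": 1}, {"dx": -0.5, "dy": -0.7, "dz": 0, "roll": 0, "fingers": 1}, {"dx": -0.5, "dy": -0.7, "dz": 0, "roll": 0, "fingers": 1}, {"dx": -0.5, "dy": -0.7, "dz": 0, "roll": 0, "fingers": 1}, {"dx": -0.5, "dy": -0.7, "dz": 0, "roll": 0, "fingers": 1}, {"dx": -0.5, "dy": -0.7, "dz": 0, "roll": 0, "fingers": 1}, {"dx": -0.5, "dy": -0.7, "dz": 0, "roll": 0, "fingers": 1}, {"dx": -0.46, "dy": -0.73, "dz": 0, "roll": 0, "fingers": 1}, {"dx": 0, "dy": 0, "dz": 0, "roll": 0, "fingers": 1}, {"dx": 0, "dy": 0, "dz": 0, "roll": 0, "fingers": 1}, {"dx": 0, "dy": 0, "dz": 0, "roll": 0, "fingers": 1}, {"dx": 0, "dy": 0, "dz": 0, "roll": 0, "fingers": 1}])

```text
time: 10.88
tool_pos: [0.5557, 0.0132, 0.1982]
tcp_rot: [-0.157, -3.136, -0.001]
wrist_force: [0.8, 0.7, -0.8]
width: 0.234
```

```bash
python3 -c "
from h import *
go(-.04,0,.057)"
```

```text
t10.9 case [-0.0419  0.    ] z 0.1982 th 84.26 q6 -1.49 w 0.234 F [ 0.8  0.7 -0.8] tilt -1.0
  units dx -0.047 dy -0.000 dz 3.530 roll 0.007
```

>>> play_rows(rows=[{"dx": -0.03, "dy": 0, "dz": 0.6, "roll": 0, "fingers": 1}, {"dx": 0, "dy": 0, "dz": 0.6, "roll": 0, "fingers": 1}, {"dx": 0, "dy": 0, "dz": 0.6, "roll": 0, "fingers": 1}, {"dx": 0, "dy": 0, "dz": 0.6, "roll": 0, "fingers": 1}, {"dx": 0, "dy": 0, "dz": 0.5, "roll": 0, "fingers": 1}, {"dx": 0, "dy": 0, "dz": 0.4, "roll": 0, "fingers": 1}, {"dx": 0, "dy": 0, "dz": 0.23, "roll": 0, "fingers": 1}, {"dx": 0, "dy": 0, "dz": 0, "roll": 0, "fingers": 1}, {"dx": 0, "dy": 0, "dz": 0, "roll": 0, "fingers": 1}, {"dx": 0, "dy": 0, "dz": 0, "roll": 0, "fingers": 1}, {"dx": 0, "dy": 0, "dz": 0, "roll": 0, "fingers": 0.6}, {"dx": 0, "dy": 0, "dz": 0, "roll": 0, "fingers": 0.6}, {"dx": 0, "dy": 0, "dz": 0, "roll": 0, "fingers": 0.6}, {"dx": 0, "dy": 0, "dz": 0, "roll": 0, "fingers": 0.5}, {"dx": 0, "dy": 0, "dz": 0, "roll": 0, "fingers": 0.5}])

```text
time: 12.13
tool_pos: [0.5579, 0.0121, 0.0577]
tcp_rot: [0.159, 3.137, 0.0]
wrist_force: [0.5, 0.0, -0.2]
width: 0.501
```

```bash
python3 -c "
from h import *
go(-.1826,-.3304,.2)"
```

```text
t12.1 case [-0.0396 -0.0009] z 0.0577 th 84.21 q6 -1.49 w 0.501 F [ 0.5  0.  -0.2] tilt -1.0
  units dx 3.575 dy -8.238 dz -3.558 roll -0.006
```

>>> play_rows(rows=[{"dx": 0, "dy": 0, "dz": -0.6, "roll": 0, "fingers": 0.5}, {"dx": 0, "dy": 0, "dz": -0.8, "roll": 0, "fingers": 0.5}, {"dx": 0, "dy": 0, "dz": -0.8, "roll": 0, "fingers": 0.5}, {"dx": 0, "dy": 0, "dz": -0.8, "roll": 0, "fingers": 0.4}, {"dx": 0, "dy": 0, "dz": -0.56, "roll": 0, "fingers": 0.3}, {"dx": 0.325, "dy": -0.75, "dz": 0, "roll": 0, "fingers": 0.3}, {"dx": 0.325, "dy": -0.75, "dz": 0, "roll": 0, "fingers": 0.3}, {"dx": 0.325, "dy": -0.75, "dz": 0, "roll": 0, "fingers": 0.3}, {"dx": 0.325, "dy": -0.75, "dz": 0, "roll": 0, "fingers": 0.3}, {"dx": 0.325, "dy": -0.75, "dz": 0, "roll": 0, "fingers": 0.3}, {"dx": 0.325, "dy": -0.75, "dz": 0, "roll": 0, "fingers": 0.3}, {"dx": 0.325, "dy": -0.75, "dz": 0, "roll": 0, "fingers": 0.3}, {"dx": 0.325, "dy": -0.75, "dz": 0, "roll": 0, "fingers": 0.3}, {"dx": 0.325, "dy": -0.75, "dz": 0, "roll": 0, "fingers": 0.3}, {"dx": 0.325, "dy": -0.75, "dz": 0, "roll": 0, "fingers": 0.3}, {"dx": 0.325, "dy": -0.74, "dz": 0, "roll": 0, "fingers": 0.3}, {"dx": 0, "dy": 0, "dz": 0, "roll": 0, "fingers": 0.3}, {"dx": 0, "dy": 0, "dz": 0, "roll": 0, "fingers": 0.3}, {"dx": 0, "dy": 0, "dz": 0, "roll": 0, "fingers": 0.3}, {"dx": 0, "dy": 0, "dz": 0, "roll": 0, "fingers": 0.3}])

```text
time: 13.8
tool_pos: [0.3826, -0.3005, 0.1998]
tcp_rot: [0.157, 3.138, 0.001]
wrist_force: [0.8, -0.3, -1.0]
width: 0.699
```

```bash
python3 -c "
from h import *
from workcell import vision
for n in('side','top'):
  c=vision.read_camera(n)
  for f in feet(c)+feet(c,.067,.078):
    w=w2c(f[1])
    if abs(f[1][1])<.5 and f[1][0]>.3 and f[3][2]>50 and (abs(w[1])>.13 or (abs(w[0])<.07 and abs(w[1])<.1)): print(n,*f, w.round(4))
go(-.1826,-.3304,.037)"
```

```text
side [213. 165.] [0.3885 0.4588 0.0519] 25 [144. 115. 114.] [-0.2531  0.4265]
side [273. 185.] [0.5687 0.2692 0.0526] 30 [ 13.  140.5  77.5] [-0.0547  0.256 ]
side [284. 212.] [0.5637 0.0834 0.0527] 86 [ 18.  123.  156.5] [-0.041   0.0706]
side [287. 227.] [0.5549 0.0039 0.0523] 93 [ 18. 123. 157.] [-0.0418 -0.0093]
side [276. 296.] [ 0.4604 -0.2881  0.053 ] 72 [ 14.  156.   83.5] [-0.1064 -0.3094]
side [256. 311.] [ 0.407  -0.3321  0.053 ] 83 [ 18. 130. 111.] [-0.1551 -0.3585]
side [296. 324.] [ 0.4831 -0.3861  0.0529] 89 [ 14. 158.  84.] [-0.074  -0.4046]
side [291. 204.] [0.5903 0.0967 0.0723] 230 [ 17.  95. 106.] [-0.0159  0.0865]
side [284. 206.] [0.5653 0.0891 0.072 ] 31 [ 19. 119. 176.] [-0.04    0.0765]
side [287. 219.] [0.5566 0.0108 0.0719] 36 [ 19. 120. 176.] [-0.0408 -0.0023]
side [319. 232.] [ 0.628  -0.0698  0.0722] 35 [ 19. 112. 184.] [ 0.0384 -0.0753]
top [299. 185.] [ 0.6267 -0.0718  0.0506] 117 [ 22.  92. 146.] [ 0.0373 -0.0774]
top [174. 202.] [0.5704 0.2705 0.0522] 55 [ 11. 129.  75.] [-0.0532  0.2575]
top [240. 206.] [0.5647 0.0888 0.0502] 125 [ 23.  88. 147.] [-
[... 241 characters left out ...]
.2717]
top [415. 240.] [ 0.4834 -0.3846  0.0525] 61 [ 10. 151.  64.] [-0.0738 -0.4031]
top [378. 248.] [ 0.4617 -0.286   0.0531] 58 [ 11. 129.  73.] [-0.1053 -0.3071]
top [ 99. 267.] [0.3877 0.46   0.052 ] 62 [139.5 155.5 120. ] [-0.254   0.4276]
top [395. 268.] [ 0.4074 -0.3312  0.0521] 59 [ 18. 119.  89.] [-0.1548 -0.3576]
top [300. 183.] [ 0.6292 -0.0716  0.071 ] 53 [ 24.  86. 182.] [ 0.0397 -0.077 ]
top [238. 204.] [0.5662 0.0912 0.0706] 54 [ 26.  80. 182.] [-0.0393  0.0786]
top [268. 208.] [0.5569 0.0107 0.0713] 52 [ 27.  77. 183.] [-0.0405 -0.0024]
t13.9 case [-0.1823 -0.3293] z 0.1998 th 84.31 q6 -2.19 w 0.701 F [ 0.  -0.1  0.1] tilt -1.0
  units dx 0.006 dy -0.027 dz 4.071 roll 0.021
```

Foot 3 was knocked aside. It is now at case (-0.155, -0.358), and both views agree. I'm re-aiming.

>>> play_rows(rows=[{"dx": -0.35, "dy": -0.36, "dz": 0, "roll": 0, "fingers": 0.4}, {"dx": -0.33, "dy": -0.36, "dz": 0, "roll": 0, "fingers": 0.4}, {"dx": 0, "dy": 0, "dz": 0.8, "roll": 0, "fingers": 0.4}, {"dx": 0, "dy": 0, "dz": 0.8, "roll": 0, "fingers": 0.4}, {"dx": 0, "dy": 0, "dz": 0.6, "roll": 0, "fingers": 0.4}, {"dx": 0, "dy": 0, "dz": 0, "roll": 0, "fingers": 0.4}, {"dx": 0, "dy": 0, "dz": 0, "roll": 0, "fingers": 0.4}, {"dx": 0, "dy": 0, "dz": 0, "roll": 0, "fingers": 0.4}, {"dx": 0, "dy": 0, "dz": 0, "roll": 0, "fingers": 0.4}])

```text
time: 14.65
tool_pos: [0.4081, -0.3336, 0.1142]
tcp_rot: [0.157, 3.134, -0.004]
wrist_force: [-0.4, 0.3, -0.1]
width: 0.6
```

```bash
python3 -c "
from h import *
from workcell import vision
c=vision.read_camera('side')
for f in feet(c):
    if f[0][1]>280: print(*f,w2c(f[1]).round(4))
go(-.155,-.358,.038)"
```

```text
[276. 296.] [ 0.4604 -0.2878  0.0528] 72 [ 14.  156.5  84. ] [-0.1064 -0.3091]
[257. 312.] [ 0.4071 -0.3324  0.0529] 85 [ 18. 129. 112.] [-0.155  -0.3588]
[296. 324.] [ 0.483  -0.3861  0.0528] 90 [ 14. 156.  85.] [-0.0741 -0.4046]
t14.7 case [-0.1539 -0.36  ] z 0.1143 th 84.25 q6 -2.20 w 0.604 F [-0.1 -1.8 -0.2] tilt -0.99999
  units dx 0.027 dy 0.051 dz 1.908 roll 0.004
```

>>> play_rows(rows=[{"dx": 0.027, "dy": 0.04, "dz": 0.5, "roll": 0, "fingers": 0.4}, {"dx": 0, "dy": 0, "dz": 0.6, "roll": 0, "fingers": 0.4}, {"dx": 0, "dy": 0, "dz": 0.5, "roll": 0, "fingers": 0.4}, {"dx": 0, "dy": 0, "dz": 0.3, "roll": 0, "fingers": 0.4}, {"dx": 0, "dy": 0, "dz": 0, "roll": 0, "fingers": 0.4}, {"dx": 0, "dy": 0, "dz": 0, "roll": 0, "fingers": 0.4}, {"dx": 0, "dy": 0, "dz": 0, "roll": 0, "fingers": 0.4}, {"dx": 0, "dy": 0, "dz": 0, "roll": 0, "fingers": 1}, {"dx": 0, "dy": 0, "dz": 0, "roll": 0, "fingers": 1}, {"dx": 0, "dy": 0, "dz": 0, "roll": 0, "fingers": 1}, {"dx": 0, "dy": 0, "dz": 0, "roll": 0, "fingers": 1}, {"dx": 0, "dy": 0, "dz": 0, "roll": 0, "fingers": 1}, {"dx": 0, "dy": 0, "dz": 0, "roll": 0, "fingers": 1}])

```text
time: 15.78
tool_pos: [0.4064, -0.3317, 0.0372]
tcp_rot: [0.158, 3.136, -0.002]
wrist_force: [0.4, 0.1, 6.6]
width: 0.235
```

```bash
python3 -c "
from h import *
go(-.04,-.08,.2)"
```

```text
t15.8 case [-0.1557 -0.3582] z 0.0372 th 84.21 q6 -2.20 w 0.235 F [0.4 0.1 6.6] tilt -1.0
  units dx -2.893 dy 6.955 dz -4.071 roll -0.004
```

>>> play_rows(rows=[{"dx": 0, "dy": 0, "dz": -0.3, "roll": 0, "fingers": 1}, {"dx": 0, "dy": 0, "dz": -0.6, "roll": 0, "fingers": 1}, {"dx": 0, "dy": 0, "dz": -0.8, "roll": 0, "fingers": 1}, {"dx": 0, "dy": 0, "dz": -0.8, "roll": 0, "fingers": 1}, {"dx": 0, "dy": 0, "dz": -0.8, "roll": 0, "fingers": 1}, {"dx": 0, "dy": 0, "dz": -0.77, "roll": 0, "fingers": 1}, {"dx": -0.2, "dy": 0.5, "dz": 0, "roll": 0, "fingers": 1}, {"dx": -0.3, "dy": 0.7, "dz": 0, "roll": 0, "fingers": 1}, {"dx": -0.3, "dy": 0.7, "dz": 0, "roll": 0, "fingers": 1}, {"dx": -0.3, "dy": 0.7, "dz": 0, "roll": 0, "fingers": 1}, {"dx": -0.3, "dy": 0.7, "dz": 0, "roll": 0, "fingers": 1}, {"dx": -0.3, "dy": 0.7, "dz": 0, "roll": 0, "fingers": 1}, {"dx": -0.3, "dy": 0.7, "dz": 0, "roll": 0, "fingers": 1}, {"dx": -0.3, "dy": 0.7, "dz": 0, "roll": 0, "fingers": 1}, {"dx": -0.3, "dy": 0.7, "dz": 0, "roll": 0, "fingers": 1}, {"dx": -0.29, "dy": 0.85, "dz": 0, "roll": 0, "fingers": 1}, {"dx": 0, "dy": 0, "dz": 0, "roll": 0, "fingers": 1}, {"dx": 0, "dy": 0, "dz": 0, "roll": 0, "fingers": 1}, {"dx": 0, "dy": 0, "dz": 0, "roll": 0, "fingers": 1}, {"dx": 0, "dy": 0, "dz": 0, "roll": 0, "fingers": 1}])

```text
time: 17.45
tool_pos: [0.5479, -0.0669, 0.1987]
tcp_rot: [-0.16, -3.137, 0.001]
wrist_force: [0.3, 0.5, -0.8]
width: 0.24
```

```bash
python3 -c "
from h import *
go(-.04,-.08,.0565)"
```

```text
t17.4 case [-0.0416 -0.0805] z 0.1987 th 84.17 q6 -1.64 w 0.240 F [ 0.3  0.5 -0.8] tilt -1.0
  units dx -0.040 dy 0.012 dz 3.555 roll -0.014
```

>>> play_rows(rows=[{"dx": -0.03, "dy": 0, "dz": 0.6, "roll": 0, "fingers": 1}, {"dx": 0, "dy": 0, "dz": 0.6, "roll": 0, "fingers": 1}, {"dx": 0, "dy": 0, "dz": 0.6, "roll": 0, "fingers": 1}, {"dx": 0, "dy": 0, "dz": 0.6, "roll": 0, "fingers": 1}, {"dx": 0, "dy": 0, "dz": 0.5, "roll": 0, "fingers": 1}, {"dx": 0, "dy": 0, "dz": 0.4, "roll": 0, "fingers": 1}, {"dx": 0, "dy": 0, "dz": 0.25, "roll": 0, "fingers": 1}, {"dx": 0, "dy": 0, "dz": 0, "roll": 0, "fingers": 1}, {"dx": 0, "dy": 0, "dz": 0, "roll": 0, "fingers": 1}, {"dx": 0, "dy": 0, "dz": 0, "roll": 0, "fingers": 1}, {"dx": 0, "dy": 0, "dz": 0, "roll": 0, "fingers": 0.6}, {"dx": 0, "dy": 0, "dz": 0, "roll": 0, "fingers": 0.6}, {"dx": 0, "dy": 0, "dz": 0, "roll": 0, "fingers": 0.6}, {"dx": 0, "dy": 0, "dz": 0, "roll": 0, "fingers": 0.5}, {"dx": 0, "dy": 0, "dz": -0.6, "roll": 0, "fingers": 0.5}, {"dx": 0, "dy": 0, "dz": -0.8, "roll": 0, "fingers": 0.5}, {"dx": 0, "dy": 0, "dz": -0.8, "roll": 0, "fingers": 0.5}, {"dx": 0, "dy": 0, "dz": -0.8, "roll": 0, "fingers": 0.5}, {"dx": 0, "dy": 0, "dz": -0.6, "roll": 0, "fingers": 0.5}])

```text
time: 19.03
tool_pos: [0.5507, -0.0663, 0.2039]
tcp_rot: [0.158, 3.134, -0.001]
wrist_force: [0.4, -0.7, 0.4]
width: 0.499
```

>>> play_rows(rows=[{"dx": 0, "dy": -0.8, "dz": 0, "roll": 0, "fingers": 0.5}, {"dx": 0, "dy": -0.8, "dz": 0, "roll": 0, "fingers": 0.5}, {"dx": 0, "dy": -0.8, "dz": 0, "roll": 0, "fingers": 0.5}, {"dx": 0, "dy": -0.8, "dz": 0, "roll": 0, "fingers": 0.5}, {"dx": 0, "dy": 0, "dz": 0, "roll": 0, "fingers": 0.5}, {"dx": 0, "dy": 0, "dz": 0, "roll": 0, "fingers": 0.5}, {"dx": 0, "dy": 0, "dz": 0, "roll": 0, "fingers": 0.5}])

```text
time: 19.62
tool_pos: [0.5367, -0.1932, 0.2006]
tcp_rot: [-0.16, -3.137, -0.001]
wrist_force: [0.8, 0.0, -0.1]
width: 0.501
```

```bash
python3 -c "
from h import *
from workcell import vision
c=vision.read_camera('top'); np.savez('pics/top1.npz',**c)
for f in feet(c)+feet(c,.067,.078):
    w=w2c(f[1])
    if abs(w[0])<.07 and abs(w[1])<.1: print(*f, w.round(4))
W=cloud(c); H=hsv(c); C=np.stack([(W[...,:2]-O)@ex,(W[...,:2]-O)@ey],-1)
m=(W[...,2]>.108)&(W[...,2]<.12)&(H[...,2]<90)&(C[...,0]>-.09)&(C[...,0]<.2)&(abs(C[...,1])<.07)
print('handle',m.sum(),C[m].mean(0),C[m].min(0),C[m].max(0),np.median(W[m][:,2]))
m=(abs(W[...,2]-.0825)<.012)&(abs(H[...,0].astype(int)-110)<12)&(H[...,1]>120)&(C[...,0]>-.2)&(C[...,0]<-.1)
print('catch',m.sum(),C[m].mean(0),C[m].min(0),C[m].max(0))
go(.09,0,.2)
i=c['pixels'][120:300,180:360,::-1]; cv2.imwrite('pics/t2.png',cv2.resize(cv2.convertScaleAbs(i,alpha=1.5),(600,600),interpolation=cv2.INTER_CUBIC))"
```

```text
[241. 171.] [0.6602 0.0888 0.0545] 93 [ 18. 107.  48.] [0.0545 0.0857]
[299. 185.] [ 0.6268 -0.0713  0.0508] 117 [ 23.  92. 158.] [ 0.0373 -0.0769]
[240. 206.] [0.5635 0.0894 0.0502] 124 [ 23.   88.5 160. ] [-0.0418  0.0766]
[269. 210.] [0.5558 0.0106 0.0502] 127 [ 24.  84. 163.] [-0.0415 -0.0026]
[298. 213.] [ 0.5497 -0.0684  0.0503] 127 [ 24.  86. 165.] [-0.0397 -0.0818]
[300. 182.] [ 0.6295 -0.0712  0.0717] 52 [ 24.  85. 196.] [ 0.04   -0.0766]
[238. 204.] [0.5661 0.0913 0.0708] 51 [ 27.  80. 197.] [-0.0394  0.0787]
[268. 208.] [0.557  0.0107 0.0707] 52 [ 28.  76. 198.] [-0.0404 -0.0024]
[298. 211.] [ 0.5505 -0.0687  0.0713] 55 [ 27.  78. 197.] [-0.0388 -0.082 ]
handle 149 [ 0.09480331 -0.00040525] [ 0.08971877 -0.04323878] [0.10101318 0.04150526] 0.11364608582392312
catch 41 [-0.15325289  0.0632213 ] [-0.1620079   0.04982432] [-0.14493006  0.0705785 ]
t19.7 case [-0.04   -0.2068] z 0.2005 th 84.23 q6 -1.86 w 0.499 F [-0.2 -0.6 -0. ] tilt -1.0
  units dx -3.251 dy 5.170 dz 0.013 roll 0.000
```

View pics/t2.png

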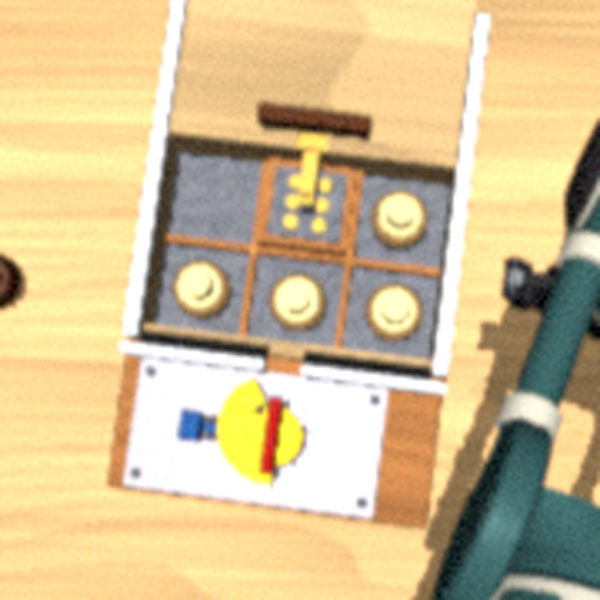

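All four beech feet stand in their compartments, at crop pixels (201,288), (297,300), (393,310) and (400,218). The handle is at case x = 0.095 and the catch at (-0.153, 0.063). Next I'll push the lid from behind its handle with closed fingers.

>>> play_rows(rows=[{"dx": -0.5, "dy": 0.5, "dz": 0, "roll": 0, "fingers": 1}, {"dx": -0.5, "dy": 0.6, "dz": 0, "roll": 0, "fingers": 1}, {"dx": -0.5, "dy": 0.6, "dz": 0, "roll": 0, "fingers": 1}, {"dx": -0.5, "dy": 0.6, "dz": 0, "roll": 0, "fingers": 1}, {"dx": -0.5, "dy": 0.6, "dz": 0, "roll": 0, "fingers": 1}, {"dx": -0.5, "dy": 0.6, "dz": 0, "roll": 0, "fingers": 1}, {"dx": -0.5, "dy": 0.6, "dz": 0, "roll": 0, "fingers": 1}, {"dx": -0.5, "dy": 0.6, "dz": 0, "roll": 0, "fingers": 1}, {"dx": -0.38, "dy": 0.47, "dz": 0, "roll": 0, "fingers": 1}, {"dx": 0, "dy": 0, "dz": 0, "roll": 0, "fingers": 1}, {"dx": 0, "dy": 0, "dz": 0.6, "roll": 0, "fingers": 1}, {"dx": 0, "dy": 0, "dz": 0.6, "roll": 0, "fingers": 1}, {"dx": 0, "dy": 0, "dz": 0.6, "roll": 0, "fingers": 1}, {"dx": 0, "dy": 0, "dz": 0.4, "roll": 0, "fingers": 1}, {"dx": 0, "dy": 0, "dz": 0.3, "roll": 0, "fingers": 1}, {"dx": 0, "dy": 0, "dz": 0, "roll": 0, "fingers": 1}, {"dx": 0, "dy": 0, "dz": 0, "roll": 0, "fingers": 1}, {"dx": 0, "dy": 0, "dz": 0, "roll": 0, "fingers": 1}, {"dx": 0, "dy": 0, "dz": 0, "roll": 0, "fingers": 1}])

```text
time: 21.25
tool_pos: [0.7334, -0.0054, 0.103]
tcp_rot: [0.158, 3.134, 0.0]
wrist_force: [0.5, 0.5, -0.4]
width: 0.001
```

```bash
python3 -c "
from h import *
go(-.049,0,.096)"
```

```text
t21.2 case [ 0.1367 -0.0006] z 0.1030 th 84.22 q6 -1.51 w 0.001 F [ 0.5  0.5 -0.4] tilt -0.99999
  units dx 4.643 dy 0.017 dz 0.175 roll -0.001
```

>>> play_rows(rows=[{"dx": 0.1, "dy": 0, "dz": 0.15, "roll": 0, "fingers": 1}, {"dx": 0.2, "dy": 0, "dz": 0, "roll": 0, "fingers": 1}, {"dx": 0.25, "dy": 0, "dz": 0, "roll": 0, "fingers": 1}, {"dx": 0.3, "dy": 0, "dz": 0, "roll": 0, "fingers": 1}, {"dx": 0.3, "dy": 0, "dz": 0, "roll": 0, "fingers": 1}, {"dx": 0.3, "dy": 0, "dz": 0, "roll": 0, "fingers": 1}, {"dx": 0.3, "dy": 0, "dz": 0, "roll": 0, "fingers": 1}, {"dx": 0.3, "dy": 0, "dz": 0, "roll": 0, "fingers": 1}, {"dx": 0.3, "dy": 0, "dz": 0, "roll": 0, "fingers": 1}, {"dx": 0.3, "dy": 0, "dz": 0, "roll": 0, "fingers": 1}, {"dx": 0.3, "dy": 0, "dz": 0, "roll": 0, "fingers": 1}, {"dx": 0.3, "dy": 0, "dz": 0, "roll": 0, "fingers": 1}, {"dx": 0.3, "dy": 0, "dz": 0, "roll": 0, "fingers": 1}, {"dx": 0.25, "dy": 0, "dz": 0, "roll": 0, "fingers": 1}, {"dx": 0.2, "dy": 0, "dz": 0, "roll": 0, "fingers": 1}, {"dx": 0, "dy": 0, "dz": 0, "roll": 0, "fingers": 1}, {"dx": 0, "dy": 0, "dz": 0, "roll": 0, "fingers": 1}, {"dx": 0, "dy": 0, "dz": 0, "roll": 0, "fingers": 1}])

```text
time: 22.75
tool_pos: [0.5728, 0.0107, 0.0949]
tcp_rot: [-0.159, -3.138, -0.0]
wrist_force: [-0.7, 0.6, -0.1]
width: 0.0
```

```bash
cat >> h.py <<'E'
def lid(n='top'):
    from workcell import vision
    c=vision.read_camera(n); W=cloud(c); H=hsv(c); C=np.stack([(W[...,:2]-O)@ex,(W[...,:2]-O)@ey],-1)
    m=(W[...,2]>.108)&(W[...,2]<.12)&(H[...,2]<100)&(H[...,0]<25)&(H[...,1]>80)&(C[...,0]>-.09)&(C[...,0]<.2)&(abs(C[...,1])<.055)
    print(n,'handle',m.sum(),np.median(C[m],0).round(4),np.percentile(C[m],[5,95],0).round(4).tolist(),'lid ~ %.4f'%(np.median(C[m][:,0])+.0702))
    r=((H[...,0]<6)|(H[...,0]>174))&(H[...,1]>150)&(W[...,2]>.1)&(W[...,2]<.135)&(abs(C[...,0]+.153)<.06)&(abs(C[...,1])<.06)
    if r.sum()>20: print('wing',r.sum(),[np.round(a,1) for a in cv2.minAreaRect((C[r]*1000).astype(np.float32))])
    b=(abs(W[...,2]-.0825)<.012)&(abs(H[...,0].astype(int)-110)<12)&(H[...,1]>120)&(abs(C[...,0]+.153)<.05)&(abs(C[...,1])<.12)
    if b.sum()>5: print('catch',b.sum(),C[b].mean(0).round(4),np.percentile(C[b],[2,98],0).round(4).tolist())
    return c
E
python3 -c "
from h import *
lid('side'); lid('top')
go(-.049,0,.096)"
```

```text
side handle 89 [-0.045  -0.0082] [[-0.0507, -0.0418], [-0.0385, 0.0361]] lid ~ 0.0252
wing 26 [array([-140.7,    0. ]), array([10.2, 28.1]), np.float64(77.4)]
top handle 112 [-0.0462 -0.0031] [[-0.0505, -0.0352], [-0.0383, 0.0415]] lid ~ 0.0240
t22.9 case [-0.0243 -0.0008] z 0.0948 th 84.21 q6 -1.49 w -0.001 F [ 0.9  0.1 -0.1] tilt -1.0
  units dx 0.618 dy 0.020 dz -0.030 roll -0.005
```

>>> play_rows(rows=[{"dx": 0.15, "dy": 0, "dz": 0, "roll": 0, "fingers": 1}, {"dx": 0.15, "dy": 0, "dz": 0, "roll": 0, "fingers": 1}, {"dx": 0.1, "dy": 0, "dz": 0, "roll": 0, "fingers": 1}, {"dx": 0, "dy": 0, "dz": 0, "roll": 0, "fingers": 1}, {"dx": 0, "dy": 0, "dz": 0, "roll": 0, "fingers": 1}, {"dx": 0, "dy": 0, "dz": 0, "roll": 0, "fingers": 1}])

```text
time: 23.35
tool_pos: [0.5562, 0.0123, 0.0944]
tcp_rot: [-0.158, -3.136, 0.0]
wrist_force: [0.9, -0.6, -0.2]
width: 0.001
```

>>> play_rows(rows=[{"dx": 0.05, "dy": 0, "dz": 0, "roll": 0, "fingers": 1}, {"dx": 0, "dy": 0, "dz": 0, "roll": 0, "fingers": 1}, {"dx": 0, "dy": 0, "dz": 0, "roll": 0, "fingers": 1}])

```text
time: 23.6
tool_pos: [0.5548, 0.0125, 0.0946]
tcp_rot: [-0.159, -3.137, 0.0]
wrist_force: [0.9, -0.2, -0.8]
width: 0.004
```

>>> play_rows(rows=[{"dx": 0.05, "dy": 0, "dz": 0, "roll": 0, "fingers": 1}, {"dx": 0, "dy": 0, "dz": 0, "roll": 0, "fingers": 1}, {"dx": 0, "dy": 0, "dz": 0, "roll": 0, "fingers": 1}])

```text
time: 23.85
tool_pos: [0.5529, 0.0127, 0.0947]
tcp_rot: [-0.159, -3.138, 0.0]
wrist_force: [1.3, -0.4, -1.3]
width: 0.001
```

```bash
python3 -c "
from h import *
lid('side'); lid('top')
go(-.049,0,.096)"
```

```text
side handle 85 [-0.062  -0.0098] [[-0.0676, -0.0424], [-0.056, 0.0337]] lid ~ 0.0082
wing 43 [array([-150.8,   -1.4]), array([48.3, 14.3]), np.float64(11.9)]
top handle 64 [-0.0628 -0.0216] [[-0.0673, -0.0362], [-0.0559, 0.0426]] lid ~ 0.0074
wing 30 [array([-141.9,   -1.2]), array([27.6,  6.6]), np.float64(2.0)]
catch 35 [-0.1521  0.0633] [[-0.1592, 0.0537], [-0.1452, 0.0705]]
t23.9 case [-0.0447 -0.0008] z 0.0947 th 84.21 q6 -1.49 w 0.000 F [ 2.  -0.5 -1.5] tilt -1.0
  units dx 0.108 dy 0.021 dz -0.034 roll -0.004
```

>>> play_rows(rows=[{"dx": 0.05, "dy": 0, "dz": 0, "roll": 0, "fingers": 1}, {"dx": 0, "dy": 0, "dz": 0, "roll": 0, "fingers": 1}, {"dx": 0, "dy": 0, "dz": 0, "roll": 0, "fingers": 1}])

```text
time: 24.2
tool_pos: [0.5508, 0.0129, 0.0947]
tcp_rot: [-0.159, -3.137, -0.0]
wrist_force: [1.1, 0.1, -1.1]
width: 0.002
```

>>> play_rows(rows=[{"dx": 0.05, "dy": 0, "dz": 0, "roll": 0, "fingers": 1}, {"dx": 0, "dy": 0, "dz": 0, "roll": 0, "fingers": 1}, {"dx": 0, "dy": 0, "dz": 0, "roll": 0, "fingers": 1}])

```text
time: 24.45
tool_pos: [0.5492, 0.013, 0.0948]
tcp_rot: [0.159, 3.137, -0.0]
wrist_force: [2.4, -0.3, -1.5]
width: -0.001
```

>>> play_rows(rows=[{"dx": 0.05, "dy": 0, "dz": 0, "roll": 0, "fingers": 1}, {"dx": 0, "dy": 0, "dz": 0, "roll": 0, "fingers": 1}, {"dx": 0, "dy": 0, "dz": 0, "roll": 0, "fingers": 1}, {"dx": 0, "dy": 0, "dz": 0, "roll": 0, "fingers": 1}])

```text
time: 24.78
tool_pos: [0.5477, 0.0132, 0.0949]
tcp_rot: [0.158, 3.136, -0.0]
wrist_force: [4.8, -0.8, -3.4]
width: -0.002
```

```bash
python3 -c "
from h import *
lid('side')
go(-.049,0,.096)"
```

```text
side handle 91 [-0.0673 -0.0069] [[-0.0732, -0.0435], [-0.0605, 0.0379]] lid ~ 0.0029
wing 36 [array([-152.6,   -0.8]), array([10.3, 50.1]), np.float64(87.0)]
t24.8 case [-0.0499 -0.0008] z 0.0949 th 84.21 q6 -1.49 w -0.002 F [ 4.8 -0.7 -2.5] tilt -1.0
  units dx -0.022 dy 0.021 dz -0.028 roll -0.004
```

>>> play_rows(rows=[{"dx": 0.05, "dy": 0, "dz": 0, "roll": 0, "fingers": 1}, {"dx": 0, "dy": 0, "dz": 0, "roll": 0, "fingers": 1}, {"dx": 0, "dy": 0, "dz": 0, "roll": 0, "fingers": 1}, {"dx": -0.2, "dy": 0, "dz": 0, "roll": 0, "fingers": 1}, {"dx": -0.2, "dy": 0, "dz": 0, "roll": 0, "fingers": 1}, {"dx": 0, "dy": 0, "dz": -0.6, "roll": 0, "fingers": 0.5}, {"dx": 0, "dy": 0, "dz": -0.6, "roll": 0, "fingers": 0.5}, {"dx": 0, "dy": 0, "dz": -0.6, "roll": 1, "fingers": 0.5}, {"dx": 0, "dy": 0, "dz": -0.4, "roll": 1, "fingers": 0.5}, {"dx": 0, "dy": 0, "dz": 0, "roll": 1, "fingers": 0.5}, {"dx": 0, "dy": 0, "dz": 0, "roll": 1, "fingers": 0.5}, {"dx": 0, "dy": 0, "dz": 0, "roll": 1, "fingers": 0.5}, {"dx": 0, "dy": 0, "dz": 0, "roll": 1, "fingers": 0.5}, {"dx": 0, "dy": 0, "dz": 0, "roll": 1, "fingers": 0.5}, {"dx": 0, "dy": 0, "dz": 0, "roll": 1, "fingers": 0.5}, {"dx": 0, "dy": 0, "dz": 0, "roll": 1, "fingers": 0.5}, {"dx": 0, "dy": 0, "dz": 0, "roll": 1, "fingers": 0.5}, {"dx": 0, "dy": 0, "dz": 0, "roll": 1, "fingers": 0.5}, {"dx": 0, "dy": 0, "dz": 0, "roll": 1, "fingers": 0.5}, {"dx": 0, "dy": 0, "dz": 0, "roll": 1, "fingers": 0.5}])

```text
time: 26.5
tool_pos: [0.5605, 0.0119, 0.1824]
tcp_rot: [-1.522, -2.746, 0.001]
wrist_force: [-1.0, -0.2, -0.3]
width: 0.498
```

>>> play_rows(rows=[{"dx": 0, "dy": 0, "dz": 0, "roll": 1, "fingers": 0.5}, {"dx": 0, "dy": 0, "dz": 0, "roll": 1, "fingers": 0.5}, {"dx": 0, "dy": 0, "dz": 0, "roll": 1, "fingers": 0.5}, {"dx": 0, "dy": 0, "dz": 0, "roll": 1, "fingers": 0.5}, {"dx": 0, "dy": 0, "dz": 0, "roll": 1, "fingers": 0.5}, {"dx": 0, "dy": 0, "dz": 0, "roll": 1, "fingers": 0.5}, {"dx": 0, "dy": 0, "dz": 0, "roll": 1, "fingers": 0.5}, {"dx": 0, "dy": 0, "dz": 0, "roll": 1, "fingers": 0.5}, {"dx": 0, "dy": 0, "dz": 0, "roll": 1, "fingers": 0.5}, {"dx": 0, "dy": 0, "dz": 0, "roll": 0.5, "fingers": 0.5}, {"dx": 0, "dy": 0, "dz": 0, "roll": 0, "fingers": 0.5}, {"dx": 0, "dy": 0, "dz": 0, "roll": 0, "fingers": 0.5}, {"dx": 0, "dy": 0, "dz": 0, "roll": 0, "fingers": 0.5}])

```text
time: 27.58
tool_pos: [0.5607, 0.0119, 0.1825]
tcp_rot: [-2.329, -2.107, 0.001]
wrist_force: [-0.2, -1.2, 0.7]
width: 0.499
```

```bash
python3 -c "
from h import *
from workcell import bot
lid('side'); lid('top')
go(-.153,.066,.12,-5.77); print(axes(bot.read_state()).round(2))"
```

```text
side handle 86 [-0.0646 -0.0067] [[-0.0705, -0.0434], [-0.0586, 0.0365]] lid ~ 0.0056
wing 44 [array([-1.54e+02,  1.00e-01]), array([11.9, 52.7]), np.float64(88.1)]
top handle 110 [-0.0634 -0.0103] [[-0.0698, -0.0328], [-0.0575, 0.0404]] lid ~ 0.0068
wing 60 [array([-150.9,   -0.9]), array([50.1,  8.2]), np.float64(4.0)]
catch 42 [-0.1537  0.063 ] [[-0.1622, 0.0545], [-0.1452, 0.0707]]
t27.7 case [-0.0367 -0.0008] z 0.1826 th -5.75 q6 0.08 w 0.503 F [0.8 0.3 0.2] tilt -1.0
  units dx 1.671 dy -2.907 dz 1.565 roll 0.005
[[ 0.1   0.99 -0.  ]
 [ 0.99 -0.1   0.  ]
 [-0.   -0.   -1.  ]]
```

>>> play_rows(rows=[{"dx": 0.4, "dy": -0.6, "dz": 0, "roll": 0, "fingers": 0.5}, {"dx": 0.4, "dy": -0.6, "dz": 0, "roll": 0, "fingers": 0.5}, {"dx": 0.4, "dy": -0.6, "dz": 0, "roll": 0, "fingers": 0.5}, {"dx": 0.4, "dy": -0.6, "dz": 0, "roll": 0, "fingers": 0.5}, {"dx": 0.07, "dy": -0.51, "dz": 0, "roll": 0, "fingers": 0.5}, {"dx": 0, "dy": 0, "dz": 0.6, "roll": 0, "fingers": 0.5}, {"dx": 0, "dy": 0, "dz": 0.6, "roll": 0, "fingers": 0.5}, {"dx": 0, "dy": 0, "dz": 0.3, "roll": 0, "fingers": 0.5}, {"dx": 0, "dy": 0, "dz": 0, "roll": 0, "fingers": 0.5}, {"dx": 0, "dy": 0, "dz": 0, "roll": 0, "fingers": 0.5}, {"dx": 0, "dy": 0, "dz": 0, "roll": 0, "fingers": 0.5}])

```text
time: 28.6
tool_pos: [0.4527, 0.0902, 0.1237]
tcp_rot: [2.33, 2.106, 0.002]
wrist_force: [0.1, 0.2, 0.1]
width: 0.501
```

```bash
python3 -c "
from h import *
go(-.153,.066,.069,-5.77)"
```

```text
t28.6 case [-0.1522  0.0662] z 0.1237 th -5.78 q6 0.24 w 0.501 F [0.1 0.2 0.1] tilt -1.0
  units dx -0.004 dy -0.020 dz 1.367 roll -0.003
```

>>> play_rows(rows=[{"dx": 0, "dy": -0.02, "dz": 0.5, "roll": 0, "fingers": 0.5}, {"dx": 0, "dy": 0, "dz": 0.5, "roll": 0, "fingers": 0.5}, {"dx": 0, "dy": 0, "dz": 0.35, "roll": 0, "fingers": 0.5}, {"dx": 0, "dy": 0, "dz": 0, "roll": 0, "fingers": 0.5}, {"dx": 0, "dy": 0, "dz": 0, "roll": 0, "fingers": 0.5}, {"dx": 0, "dy": 0, "dz": 0, "roll": 0, "fingers": 1}, {"dx": 0, "dy": 0, "dz": 0, "roll": 0, "fingers": 1}, {"dx": 0, "dy": 0, "dz": 0, "roll": 0, "fingers": 1}, {"dx": 0, "dy": 0, "dz": 0, "roll": 0, "fingers": 1}, {"dx": 0, "dy": 0, "dz": 0, "roll": 0, "fingers": 1}])

```text
time: 29.43
tool_pos: [0.45, 0.0905, 0.0704]
tcp_rot: [-2.329, -2.105, 0.002]
wrist_force: [-8.5, 1.1, 7.7]
width: 0.273
```

```bash
python3 -c "
from h import *
go(-.153,.0815,.069,-5.77)"
```

```text
t29.4 case [-0.1549  0.0663] z 0.0704 th -5.80 q6 0.24 w 0.273 F [-8.5  1.1  7.7] tilt -1.0
  units dx 0.381 dy 0.047 dz 0.036 roll -0.007
```

>>> play_rows(rows=[{"dx": 0.1, "dy": 0, "dz": 0, "roll": 0, "fingers": 1}, {"dx": 0.1, "dy": 0, "dz": 0, "roll": 0, "fingers": 1}, {"dx": 0.1, "dy": 0, "dz": 0, "roll": 0, "fingers": 1}, {"dx": 0.09, "dy": 0, "dz": 0, "roll": 0, "fingers": 1}, {"dx": 0, "dy": 0, "dz": 0, "roll": 0, "fingers": 1}, {"dx": 0, "dy": 0, "dz": 0, "roll": 0, "fingers": 1}, {"dx": 0, "dy": 0, "dz": 0, "roll": 0, "fingers": 1}, {"dx": 0, "dy": 0, "dz": 0, "roll": 0, "fingers": 1}])

```text
time: 30.1
tool_pos: [0.4516, 0.1063, 0.0704]
tcp_rot: [-2.329, -2.105, 0.002]
wrist_force: [-7.9, 2.4, 8.0]
width: 0.272
```

```bash
python3 -c "
from h import *
go(-.153,.0815,.069,-5.77)"
```

```text
t30.1 case [-0.1549  0.0821] z 0.0704 th -5.81 q6 0.28 w 0.272 F [-7.9  2.4  8. ] tilt -1.0
  units dx -0.016 dy 0.047 dz 0.036 roll -0.009
```

>>> play_rows(rows=[{"dx": 0, "dy": 0, "dz": 0, "roll": 0, "fingers": 0.5}, {"dx": 0, "dy": 0, "dz": 0, "roll": 0, "fingers": 0.5}, {"dx": 0, "dy": 0, "dz": 0, "roll": 0, "fingers": 0.5}, {"dx": 0, "dy": 0, "dz": -0.6, "roll": 0, "fingers": 0.5}, {"dx": 0, "dy": 0, "dz": -0.8, "roll": 0, "fingers": 0.5}, {"dx": 0, "dy": 0, "dz": -0.8, "roll": 0, "fingers": 0.5}, {"dx": 0, "dy": 0, "dz": -0.6, "roll": -1, "fingers": 0.5}, {"dx": 0, "dy": 0, "dz": 0, "roll": -1, "fingers": 0.5}, {"dx": 0, "dy": 0, "dz": 0, "roll": -1, "fingers": 0.5}, {"dx": 0, "dy": 0, "dz": 0, "roll": -1, "fingers": 0.5}, {"dx": 0, "dy": 0, "dz": 0, "roll": -1, "fingers": 0.5}, {"dx": 0, "dy": 0, "dz": 0, "roll": -1, "fingers": 0.5}, {"dx": 0, "dy": 0, "dz": 0, "roll": -1, "fingers": 0.5}, {"dx": 0, "dy": 0, "dz": 0, "roll": -1, "fingers": 0.5}, {"dx": 0, "dy": 0, "dz": 0, "roll": -1, "fingers": 0.5}, {"dx": 0, "dy": 0, "dz": 0, "roll": -1, "fingers": 0.5}, {"dx": 0, "dy": 0, "dz": 0, "roll": -1, "fingers": 0.5}, {"dx": 0, "dy": 0, "dz": 0, "roll": -1, "fingers": 0.5}, {"dx": 0, "dy": 0, "dz": 0, "roll": -1, "fingers": 0.5}])

```text
time: 31.68
tool_pos: [0.4531, 0.1056, 0.1812]
tcp_rot: [1.166, 2.916, 0.001]
wrist_force: [-0.3, 0.0, -0.5]
width: 0.502
```

>>> play_rows(rows=[{"dx": 0, "dy": 0, "dz": 0, "roll": -1, "fingers": 0.5}, {"dx": 0, "dy": 0, "dz": 0, "roll": -1, "fingers": 0.5}, {"dx": 0, "dy": 0, "dz": 0, "roll": -1, "fingers": 0.5}, {"dx": 0, "dy": 0, "dz": 0, "roll": -1, "fingers": 0.5}, {"dx": 0, "dy": 0, "dz": 0, "roll": -1, "fingers": 0.5}, {"dx": 0, "dy": 0, "dz": 0, "roll": -1, "fingers": 0.5}, {"dx": 0, "dy": 0, "dz": 0, "roll": -1, "fingers": 0.5}, {"dx": 0, "dy": 0, "dz": 0, "roll": -1, "fingers": 0.5}, {"dx": 0, "dy": 0, "dz": 0, "roll": -1, "fingers": 0.5}, {"dx": 0, "dy": 0, "dz": 0, "roll": -0.5, "fingers": 0.5}, {"dx": 0, "dy": 0, "dz": 0, "roll": 0, "fingers": 0.5}, {"dx": 0, "dy": 0, "dz": 0, "roll": 0, "fingers": 0.5}, {"dx": 0, "dy": 0, "dz": 0, "roll": 0, "fingers": 0.5}])

```text
time: 32.77
tool_pos: [0.4528, 0.1056, 0.1809]
tcp_rot: [0.16, 3.137, 0.0]
wrist_force: [-0.6, 0.5, 0.5]
width: 0.498
```

```bash
python3 -c "
from h import *
lid('side'); lid('top')
go(-.153,0,.18)"
```

```text
side handle 82 [-0.0651 -0.0098] [[-0.0704, -0.0433], [-0.0592, 0.0371]] lid ~ 0.0051
top handle 169 [-0.0644 -0.0005] [[-0.0701, -0.0398], [-0.0587, 0.0377]] lid ~ 0.0058
wing 52 [array([-153.3,   -1.1]), array([50.5,  6.6]), np.float64(0.1)]
t32.9 case [-0.1537  0.0816] z 0.1808 th 84.17 q6 -1.29 w 0.501 F [-0.3 -0.3 -0.2] tilt -1.0
  units dx -0.017 dy -2.040 dz 0.020 roll -0.014
```

>>> play_rows(rows=[{"dx": -0.017, "dy": -0.7, "dz": 0, "roll": 0, "fingers": 0.5}, {"dx": 0, "dy": -0.7, "dz": 0, "roll": 0, "fingers": 0.5}, {"dx": 0, "dy": -0.65, "dz": 0, "roll": 0, "fingers": 0.5}, {"dx": 0, "dy": 0, "dz": 0.5, "roll": 0, "fingers": 0.5}, {"dx": 0, "dy": 0, "dz": 0.6, "roll": 0, "fingers": 0.5}, {"dx": 0, "dy": 0, "dz": 0, "roll": 0, "fingers": 0.5}, {"dx": 0, "dy": 0, "dz": 0, "roll": 0, "fingers": 0.5}, {"dx": 0, "dy": 0, "dz": 0, "roll": 0, "fingers": 0.5}, {"dx": 0, "dy": 0, "dz": 0, "roll": 0, "fingers": 0.5}])

```text
time: 33.62
tool_pos: [0.4462, 0.0243, 0.1382]
tcp_rot: [0.158, 3.135, 0.0]
wrist_force: [-0.6, -0.2, 0.1]
width: 0.501
```

```bash
python3 -c "
from h import *
go(-.153,-.0003,.1045)"
```

```text
t33.6 case [-0.152  0.   ] z 0.1382 th 84.24 q6 -1.47 w 0.501 F [-0.6 -0.2  0.1] tilt -1.0
  units dx 0.025 dy -0.008 dz 0.841 roll 0.003
```

>>> play_rows(rows=[{"dx": 0.02, "dy": -0.01, "dz": 0.4, "roll": 0, "fingers": 0.5}, {"dx": 0, "dy": 0, "dz": 0.3, "roll": 0, "fingers": 0.5}, {"dx": 0, "dy": 0, "dz": 0.14, "roll": 0, "fingers": 0.5}, {"dx": 0, "dy": 0, "dz": 0, "roll": 0, "fingers": 0.5}, {"dx": 0, "dy": 0, "dz": 0, "roll": 0, "fingers": 0.5}, {"dx": 0, "dy": 0, "dz": 0, "roll": 0, "fingers": 1}, {"dx": 0, "dy": 0, "dz": 0, "roll": 0, "fingers": 1}, {"dx": 0, "dy": 0, "dz": 0, "roll": 0, "fingers": 1}, {"dx": 0, "dy": 0, "dz": 0, "roll": 0, "fingers": 1}, {"dx": 0, "dy": 0, "dz": 0, "roll": 0, "fingers": 1}, {"dx": 0, "dy": 0, "dz": 0, "roll": 0, "fingers": 1}], grip_force=90)

```text
time: 34.53
tool_pos: [0.4452, 0.0257, 0.1044]
tcp_rot: [0.16, 3.135, 0.006]
wrist_force: [-0.2, 8.3, 2.7]
width: 0.091
```

```bash
python3 -c "
from h import *
go(-.153,-.0003,.1045)"
```

```text
t34.5 case [-0.1531  0.0013] z 0.1044 th 84.16 q6 -1.47 w 0.091 F [-0.2  8.3  2.7] tilt -0.99999
  units dx -0.003 dy -0.040 dz -0.003 roll -0.018
```

>>> play_rows(rows=[{"dx": 0, "dy": 0.04, "dz": 0, "roll": 0, "fingers": 1}, {"dx": 0, "dy": 0, "dz": 0, "roll": 0.5, "fingers": 1}, {"dx": 0, "dy": 0, "dz": 0, "roll": 1, "fingers": 1}, {"dx": 0, "dy": 0, "dz": 0, "roll": 1, "fingers": 1}, {"dx": 0, "dy": 0, "dz": 0, "roll": 1, "fingers": 1}, {"dx": 0, "dy": 0, "dz": 0, "roll": 1, "fingers": 1}, {"dx": 0, "dy": 0, "dz": 0, "roll": 0, "fingers": 1}, {"dx": 0, "dy": 0, "dz": 0, "roll": 0, "fingers": 1}])

```text
time: 35.2
tool_pos: [0.4451, 0.0253, 0.1044]
tcp_rot: [0.648, 3.073, 0.0]
wrist_force: [-1.8, 0.4, 5.0]
width: 0.095
```

```bash
python3 -c "
from h import *
from workcell import bot
go(-.153,-.0003,.1045,66.23); print(bot.read_state()['torque'])"
```

```text
t35.2 case [-0.1532  0.0009] z 0.1044 th 66.18 q6 -1.15 w 0.095 F [-1.8  0.4  5. ] tilt -1.0
  units dx -0.014 dy -0.027 dz -0.003 roll -0.011
[-0.01837983  0.3269704  -0.19679731]
```

>>> play_rows(rows=[{"dx": 0, "dy": 0, "dz": 0, "roll": 1, "fingers": 1}, {"dx": 0, "dy": 0, "dz": 0, "roll": 1, "fingers": 1}, {"dx": 0, "dy": 0, "dz": 0, "roll": 1, "fingers": 1}, {"dx": 0, "dy": 0, "dz": 0, "roll": 1, "fingers": 1}, {"dx": 0, "dy": 0, "dz": 0, "roll": 1, "fingers": 1}, {"dx": 0, "dy": 0, "dz": 0, "roll": 1, "fingers": 1}, {"dx": 0, "dy": 0, "dz": 0, "roll": 1, "fingers": 1}, {"dx": 0, "dy": 0, "dz": 0, "roll": 1, "fingers": 1}, {"dx": 0, "dy": 0, "dz": 0, "roll": 1, "fingers": 1}, {"dx": 0, "dy": 0, "dz": 0, "roll": 1, "fingers": 1}, {"dx": 0, "dy": 0, "dz": 0, "roll": 1, "fingers": 1}, {"dx": 0, "dy": 0, "dz": 0, "roll": 1, "fingers": 1}, {"dx": 0, "dy": 0, "dz": 0, "roll": 1, "fingers": 1}, {"dx": 0, "dy": 0, "dz": 0, "roll": 1, "fingers": 1}, {"dx": 0, "dy": 0, "dz": 0, "roll": 1, "fingers": 1}, {"dx": 0, "dy": 0, "dz": 0, "roll": 1, "fingers": 1}, {"dx": 0, "dy": 0, "dz": 0, "roll": 1, "fingers": 1}, {"dx": 0, "dy": 0, "dz": 0, "roll": 1, "fingers": 1}, {"dx": 0, "dy": 0, "dz": 0, "roll": 0, "fingers": 1}, {"dx": 0, "dy": 0, "dz": 0, "roll": 0, "fingers": 1}])

```text
time: 36.87
tool_pos: [0.4433, 0.0244, 0.1043]
tcp_rot: [-2.33, -2.107, 0.005]
wrist_force: [-6.9, -4.3, 11.4]
width: 0.096
```

```bash
python3 -c "
from h import *
from workcell import bot
lid('side')
go(-.153,-.0003,.1045,-5.77); print(bot.read_state()['torque'])"
```

```text
side handle 85 [-0.0652 -0.0135] [[-0.0706, -0.0428], [-0.0593, 0.038]] lid ~ 0.0050
t36.9 case [-0.1549 -0.0002] z 0.1043 th -5.77 q6 0.10 w 0.094 F [-6.1 -2.7 11.5] tilt -0.99999
  units dx -0.002 dy 0.046 dz -0.005 roll 0.000
[-0.54705318  1.27867212 -0.13078514]
```

>>> play_rows(rows=[{"dx": 0, "dy": 0.03, "dz": -0.03, "roll": 1, "fingers": 1}, {"dx": 0, "dy": 0, "dz": 0, "roll": 1, "fingers": 1}, {"dx": 0, "dy": 0, "dz": 0, "roll": 1, "fingers": 1}, {"dx": 0, "dy": 0, "dz": 0, "roll": 1, "fingers": 1}, {"dx": 0, "dy": 0, "dz": 0, "roll": 1, "fingers": 1}, {"dx": 0, "dy": 0, "dz": 0, "roll": 1, "fingers": 1}, {"dx": 0, "dy": 0, "dz": 0, "roll": 1, "fingers": 1}, {"dx": 0, "dy": 0, "dz": 0, "roll": 1, "fingers": 1}, {"dx": 0, "dy": 0, "dz": 0, "roll": 1, "fingers": 1}, {"dx": 0, "dy": 0, "dz": 0, "roll": 1, "fingers": 1}, {"dx": 0, "dy": 0, "dz": 0, "roll": 1, "fingers": 1}, {"dx": 0, "dy": 0, "dz": 0, "roll": 1, "fingers": 1}, {"dx": 0, "dy": 0, "dz": 0, "roll": 0, "fingers": 1}, {"dx": 0, "dy": 0, "dz": 0, "roll": 0, "fingers": 1}])

```text
time: 38.08
tool_pos: [0.4421, 0.025, 0.1043]
tcp_rot: [-2.984, -0.976, 0.011]
wrist_force: [-10.4, -0.5, 10.3]
width: 0.091
```

```bash
python3 -c "
from h import *
from workcell import bot
lid('side')
go(-.153,-.0003,.1045,-95.77); print(bot.read_state()['torque'])"
```

```text
side handle 83 [-0.0691 -0.0089] [[-0.0751, -0.0429], [-0.063, 0.0348]] lid ~ 0.0011
t38.1 case [-0.156   0.0003] z 0.1043 th -53.78 q6 0.94 w 0.094 F [-11.1  -0.4  10.8] tilt -0.99997
  units dx 0.076 dy 0.016 dz -0.004 roll 10.498
[-0.0076158   1.70579245 -0.06037878]
```

>>> play_rows(rows=[{"dx": 0, "dy": 0, "dz": 0, "roll": 1, "fingers": 1}, {"dx": 0, "dy": 0, "dz": 0, "roll": 1, "fingers": 1}, {"dx": 0, "dy": 0, "dz": 0, "roll": 1, "fingers": 1}, {"dx": 0, "dy": 0, "dz": 0, "roll": 1, "fingers": 1}, {"dx": 0, "dy": 0, "dz": 0, "roll": 1, "fingers": 1}, {"dx": 0, "dy": 0, "dz": 0, "roll": 1, "fingers": 1}, {"dx": 0, "dy": 0, "dz": 0, "roll": 1, "fingers": 1}, {"dx": 0, "dy": 0, "dz": 0, "roll": 1, "fingers": 1}, {"dx": 0, "dy": 0, "dz": 0, "roll": 1, "fingers": 1}, {"dx": 0, "dy": 0, "dz": 0, "roll": 0.8, "fingers": 1}, {"dx": 0, "dy": 0, "dz": 0, "roll": 0.7, "fingers": 1}, {"dx": 0, "dy": 0, "dz": 0, "roll": 0, "fingers": 1}, {"dx": 0, "dy": 0, "dz": 0, "roll": 0, "fingers": 1}, {"dx": 0, "dy": 0, "dz": 0, "roll": 0, "fingers": 1}])

```text
time: 39.3
tool_pos: [0.4419, 0.0262, 0.1043]
tcp_rot: [-3.136, 0.159, 0.013]
wrist_force: [-12.0, 4.2, 10.8]
width: 0.089
```

```bash
python3 -c "
from h import *
from workcell import bot
lid('side')
go(-.153,-.0003,.1045,-95.77); print(bot.read_state()['torque'])"
```

```text
side handle 85 [-0.0702 -0.0078] [[-0.0756, -0.0435], [-0.0644, 0.038]] lid ~ -0.0000
t39.4 case [-0.1565  0.0015] z 0.1044 th -95.81 q6 1.67 w 0.091 F [-11.4   3.2  12. ] tilt -0.99997
  units dx 0.087 dy 0.044 dz -0.004 roll -0.011
[ 0.78895882  1.78442924 -0.02780507]
```

>>> play_rows(rows=[{"dx": 0, "dy": 0, "dz": 0, "roll": 0.6, "fingers": 1}, {"dx": 0, "dy": 0, "dz": 0, "roll": 0, "fingers": 1}, {"dx": 0, "dy": 0, "dz": 0, "roll": 0, "fingers": 1}, {"dx": 0, "dy": 0, "dz": 0, "roll": -0.6, "fingers": 0.6}, {"dx": 0, "dy": 0, "dz": 0, "roll": 0, "fingers": 0.5}, {"dx": 0, "dy": 0, "dz": 0, "roll": 0, "fingers": 0.5}, {"dx": 0, "dy": 0, "dz": 0, "roll": 0, "fingers": 0.5}, {"dx": 0, "dy": 0, "dz": -0.5, "roll": 0, "fingers": 0.5}, {"dx": 0, "dy": 0, "dz": -0.8, "roll": 0, "fingers": 0.5}, {"dx": 0, "dy": 0, "dz": -0.7, "roll": 0, "fingers": 0.5}, {"dx": 0, "dy": -0.7, "dz": 0, "roll": 0, "fingers": 0.5}, {"dx": 0, "dy": -0.7, "dz": 0, "roll": 0, "fingers": 0.5}, {"dx": 0, "dy": -0.7, "dz": 0, "roll": 0, "fingers": 0.5}, {"dx": 0, "dy": -0.7, "dz": 0, "roll": 0, "fingers": 0.5}, {"dx": 0, "dy": -0.7, "dz": 0, "roll": 0, "fingers": 0.5}, {"dx": 0, "dy": 0, "dz": 0, "roll": 0, "fingers": 0.5}, {"dx": 0, "dy": 0, "dz": 0, "roll": 0, "fingers": 0.5}, {"dx": 0, "dy": 0, "dz": 0, "roll": 0, "fingers": 0.5}])

```text
time: 40.85
tool_pos: [0.4595, 0.164, 0.1841]
tcp_rot: [3.137, -0.158, -0.001]
wrist_force: [0.1, -0.6, -0.2]
width: 0.499
```

```bash
python3 -c "
from h import *
lid('side'); c=lid('top')
go(-.153,0.08,.18,-5.77)
i=c['pixels'][190:300,190:340,::-1]; cv2.imwrite('pics/t3.png',cv2.resize(cv2.convertScaleAbs(i,alpha=1.4),(750,550),interpolation=cv2.INTER_CUBIC))"
```

```text
side handle 83 [-0.0703 -0.0076] [[-0.0758, -0.0439], [-0.0642, 0.0367]] lid ~ -0.0001
wing 46 [array([-1.529e+02,  1.000e-01]), array([12.6, 55.6]), np.float64(89.2)]
top handle 165 [-0.0695 -0.0012] [[-0.0749, -0.0396], [-0.064, 0.0381]] lid ~ 0.0007
wing 53 [array([-153.3,   -1.4]), array([50.5,  6.2]), np.float64(1.0)]
catch 45 [-0.1542  0.078 ] [[-0.1634, 0.0491], [-0.1447, 0.0867]]
t41.0 case [-0.1527  0.1398] z 0.1841 th -95.85 q6 1.96 w 0.503 F [-0.1 -0.6 -0. ] tilt -1.0
  units dx -1.495 dy -0.006 dz 0.103 roll -22.520
```

View pics/t3.png

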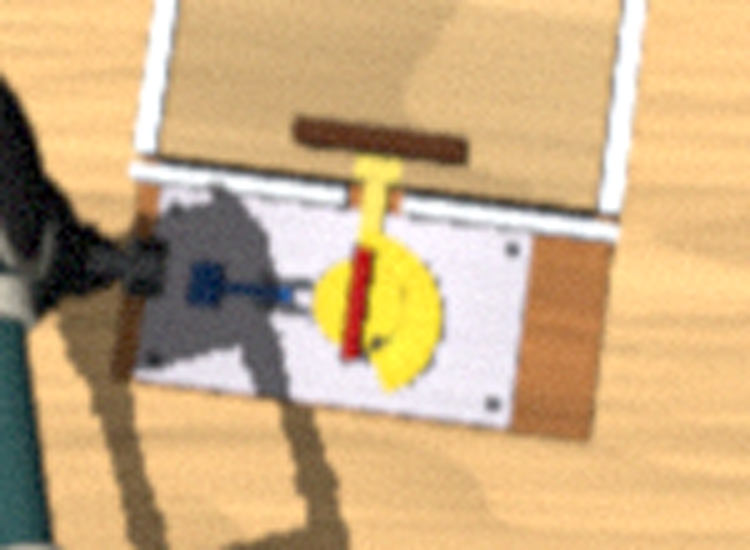

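The hook has drawn the bolt in and the lid reads about 0. The wing lies along x again, at crop pixel (357,300), and the catch is still out at (205,285). I'll push the catch home from outside with closed fingers.

>>> play_rows(rows=[{"dx": 0, "dy": 0, "dz": 0, "roll": 0, "fingers": 1}, {"dx": 0, "dy": 0, "dz": 0, "roll": 0, "fingers": 1}, {"dx": 0, "dy": 0, "dz": 0, "roll": 0, "fingers": 1}, {"dx": 0, "dy": 0, "dz": 0, "roll": 0, "fingers": 1}, {"dx": 0, "dy": 0, "dz": 0.8, "roll": 0, "fingers": 1}, {"dx": 0, "dy": 0, "dz": 0.8, "roll": 0, "fingers": 1}, {"dx": 0, "dy": 0, "dz": 0.8, "roll": 0, "fingers": 1}, {"dx": 0, "dy": 0, "dz": 0.4, "roll": 0, "fingers": 1}, {"dx": 0, "dy": 0, "dz": 0, "roll": 0, "fingers": 1}, {"dx": 0, "dy": 0, "dz": 0, "roll": 0, "fingers": 1}, {"dx": 0, "dy": 0, "dz": 0, "roll": 0, "fingers": 1}, {"dx": 0, "dy": 0.2, "dz": 0, "roll": 0, "fingers": 1}, {"dx": 0, "dy": 0.2, "dz": 0, "roll": 0, "fingers": 1}, {"dx": 0, "dy": 0.2, "dz": 0, "roll": 0, "fingers": 1}, {"dx": 0, "dy": 0.2, "dz": 0, "roll": 0, "fingers": 1}, {"dx": 0, "dy": 0.1, "dz": 0, "roll": 0, "fingers": 1}, {"dx": 0, "dy": 0, "dz": 0, "roll": 0, "fingers": 1}, {"dx": 0, "dy": 0, "dz": 0, "roll": 0, "fingers": 1}])

```text
time: 42.45
tool_pos: [0.456, 0.1282, 0.0725]
tcp_rot: [-3.137, 0.16, -0.0]
wrist_force: [-0.4, 1.0, -0.7]
width: -0.0
```

```bash
python3 -c "
from h import *
lid('top')
go(-.153,0.086,.07,-95.77)"
```

```text
top handle 166 [-0.0695 -0.0013] [[-0.0749, -0.0397], [-0.0639, 0.0368]] lid ~ 0.0007
wing 51 [array([-153.3,   -1.2]), array([50.5,  6.2]), np.float64(1.1)]
t42.5 case [-0.1526  0.1046] z 0.0724 th -95.82 q6 1.89 w -0.001 F [-0.6  0.3 -0.3] tilt -1.0
  units dx -0.009 dy 0.465 dz 0.059 roll -0.013
```

>>> play_rows(rows=[{"dx": 0, "dy": 0.1, "dz": 0, "roll": 0, "fingers": 1}, {"dx": 0, "dy": 0.1, "dz": 0, "roll": 0, "fingers": 1}, {"dx": 0, "dy": 0.1, "dz": 0, "roll": 0, "fingers": 1}, {"dx": 0, "dy": 0.1, "dz": 0, "roll": 0, "fingers": 1}, {"dx": 0, "dy": 0, "dz": 0, "roll": 0, "fingers": 1}, {"dx": 0, "dy": 0, "dz": 0, "roll": 0, "fingers": 1}, {"dx": 0, "dy": 0, "dz": 0, "roll": 0, "fingers": 1}])

```text
time: 43.08
tool_pos: [0.4545, 0.1129, 0.0724]
tcp_rot: [-3.137, 0.159, -0.001]
wrist_force: [0.2, 3.2, 0.7]
width: -0.002
```

>>> play_rows(rows=[{"dx": 0, "dy": 0.06, "dz": 0, "roll": 0, "fingers": 1}, {"dx": 0, "dy": 0, "dz": 0, "roll": 0, "fingers": 1}, {"dx": 0, "dy": 0, "dz": 0, "roll": 0, "fingers": 1}])

```text
time: 43.33
tool_pos: [0.4546, 0.1126, 0.0725]
tcp_rot: [-3.133, 0.161, -0.001]
wrist_force: [1.4, 11.5, -0.9]
width: 0.002
```

```bash
python3 -c "
from h import *
lid('top')
go(-.153,0.084,.07,-95.77)"
```

```text
top handle 169 [-0.0694  0.    ] [[-0.0751, -0.0394], [-0.0638, 0.0387]] lid ~ 0.0008
wing 59 [array([-154.4,   -0.8]), array([52.7,  6.9]), np.float64(0.9)]
t43.4 case [-0.1525  0.0887] z 0.0725 th -95.86 q6 1.86 w -0.002 F [ 1.4 11.8 -1. ] tilt -0.99999
  units dx -0.012 dy 0.117 dz 0.062 roll -0.023
```

>>> play_rows(rows=[{"dx": 0, "dy": 0.04, "dz": 0, "roll": 0, "fingers": 1}, {"dx": 0, "dy": 0, "dz": 0, "roll": 0, "fingers": 1}, {"dx": 0, "dy": 0, "dz": 0, "roll": 0, "fingers": 1}, {"dx": 0, "dy": -0.5, "dz": 0, "roll": 0, "fingers": 1}, {"dx": 0, "dy": -0.7, "dz": 0, "roll": 0, "fingers": 1}, {"dx": 0, "dy": 0, "dz": -0.8, "roll": 0, "fingers": 1}, {"dx": 0, "dy": 0, "dz": -0.8, "roll": 0, "fingers": 1}, {"dx": 0, "dy": 0, "dz": -0.8, "roll": 0, "fingers": 1}, {"dx": 0, "dy": 0, "dz": -0.8, "roll": 0, "fingers": 1}, {"dx": 0, "dy": -0.8, "dz": 0, "roll": 0, "fingers": 1}, {"dx": 0, "dy": -0.8, "dz": 0, "roll": 0, "fingers": 1}, {"dx": 0, "dy": -0.8, "dz": 0, "roll": 0, "fingers": 1}, {"dx": 0, "dy": -0.8, "dz": 0, "roll": 0, "fingers": 1}, {"dx": 0, "dy": -0.8, "dz": 0, "roll": 0, "fingers": 1}, {"dx": 0, "dy": 0, "dz": 0, "roll": 0, "fingers": 1}, {"dx": 0, "dy": 0, "dz": 0, "roll": 0, "fingers": 1}, {"dx": 0, "dy": 0, "dz": 0, "roll": 0, "fingers": 1}, {"dx": 0, "dy": 0, "dz": 0, "roll": 0, "fingers": 1}])

```text
time: 44.88
tool_pos: [0.4747, 0.3143, 0.1998]
tcp_rot: [3.136, -0.159, -0.001]
wrist_force: [0.0, 0.6, -0.2]
width: 0.001
```

```bash
python3 -c "
from h import *
lid('side'); c=lid('top')
go(-.153,0.08,.18,-95.77)
i=c['pixels'][190:300,190:340,::-1]; cv2.imwrite('pics/t4.png',cv2.resize(cv2.convertScaleAbs(i,alpha=1.4),(750,550),interpolation=cv2.INTER_CUBIC))
d=np.load('pics/top1.npz');a=cv2.imread('pics/top0.png')
C0=vision=None
for f in feet(c):
    w=w2c(f[1])
    if abs(w[1])>.15 and f[1][0]>.3 and f[3][2]>50: print(*f,w.round(3))
from workcell import bot
print(bot.read_state()['time'])"
```

```text
side handle 85 [-0.0701 -0.0086] [[-0.0757, -0.0425], [-0.0646, 0.0378]] lid ~ 0.0001
wing 36 [array([-152.3,    2.5]), array([11.9, 50.1]), np.float64(83.0)]
top handle 171 [-0.0694 -0.    ] [[-0.0751, -0.0401], [-0.0638, 0.0387]] lid ~ 0.0008
wing 52 [array([-154.4,   -1.4]), array([48.4,  6.4]), np.float64(0.7)]
catch 45 [-0.1537  0.0611] [[-0.1617, 0.0338], [-0.1452, 0.0707]]
t45.0 case [-0.1526  0.2914] z 0.2002 th -95.85 q6 2.21 w -0.006 F [-0.7 -0.9 -0.2] tilt -1.0
  units dx -0.009 dy 5.286 dz 0.504 roll -0.021
[174. 202.] [0.5704 0.2702 0.0523] 55 [ 11. 131.  74.] [-0.053  0.257]
[415. 240.] [ 0.4835 -0.3848  0.0528] 58 [ 11.  148.5  64. ] [-0.074 -0.403]
[378. 248.] [ 0.4617 -0.2861  0.0526] 58 [ 11.  131.   72.5] [-0.105 -0.307]
44.9833
```

View pics/t4.png

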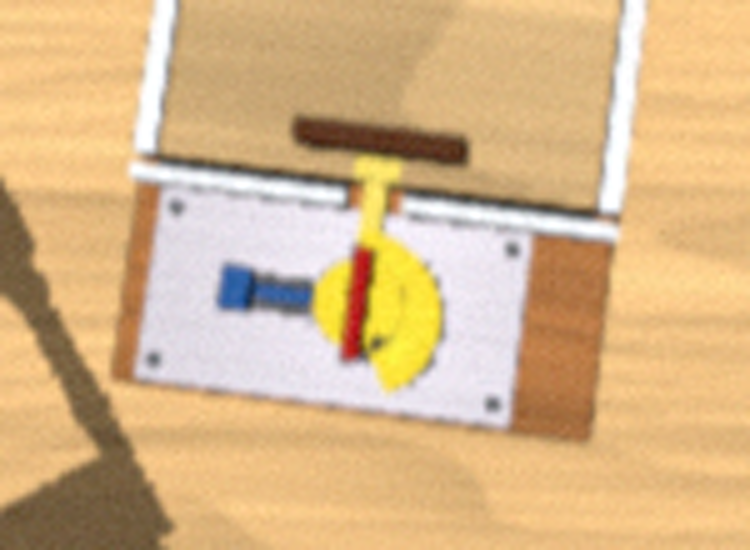

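The catch's outer edge is back at 0.0707, the same as when it was home at the start. The lid reads about 0 to 0.8 mm and the wing is aligned. The gripper is clear, so I'm handing in.

```bash
python3 -c "
from workcell import bot
print(bot.finish_job())"
```

```text
the job is handed in; nothing more can be done
None
```

The job is handed in at about 45 s of the 210 s allowed; no verdict was reported. The case held a pale beech foot, so I stood the three loose beech feet upright in the three compartments at the latch end. I then slid the lid onto its seal, pulled the catch, turned the cam half a turn clockwise and pushed the catch home.

Last checks:
- **Feet:** Before the lid closed, all four beech tenon tops measured about 71 mm above the bench, upright and within about 3 mm of their compartment centres. One beech foot was knocked aside during the run, so I re-measured it before picking it up. At hand-in, three of the four walnut feet were seen outside the case. The fourth was not picked up in that frame, probably hidden under the arm, but it had last been seen in its starting place and nothing came near it.
- **Latch:** The lid measured 0.1 mm open from the side camera and 0.8 mm from the top one; both are under the 2.5 mm limit. The hook is around the bolt and the wing is back along the case's x axis, within about 1° from the top camera. The side camera put it 7° off, but on only 36 pixels, so I trusted the top view. The catch's outer edge is back at its starting position.
- **Bystanders:** The tin, plane and brush were never approached, but I did not re-measure their positions at the end.

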